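Take the condenser lens off the optical bench and restore the set-up

TASK

Set up the optical bench for the lensless shadow experiment: the lens holder next to the lamp must go into the empty well of the wooden storage block. The slit and iris holders are in its way, since every foot runs under the lips of the slot and comes out only at the open loading end: stand both on the cardboard first, and once the lens holder is in its well, slide them back along the slot to the very places where they stood, in the same order and square to the bench. Keep every holder upright, and leave the torch and the white dish where they lie.

Things in the scene. Friction and masses are not known exactly. Their poses are not given: they have to be found in the camera images.
- lens_mid (a point): Lens holder, nearest the lamp: round steel foot 54 mm across, 7 thick, on a stem a grey upright frame (34 to 86 mm above the foot's underside), 52 wide, 16 thick, with a bulging glass lens. Point: frame centre, 60 above the underside, over the foot's centre; z up, x along the frame's width, y square to its faces. Loose, 0.1-0.2 kg; grip from above by the frame's side edges (closing along x).
- slit_mid (a point): Slit holder: round steel foot 54 mm across, 7 thick, on a stem a grey upright frame (34 to 86 mm above the foot's underside), 36 wide, 9 thick, two steel jaws 3 apart. Point: frame centre, 60 above the underside, over the foot's centre; z up, x along the frame's width, y square to its faces. Loose, 0.1-0.2 kg; grip from above by the frame's side edges (closing along x).
- iris_mid (a point): Iris holder: round steel foot 54 mm across, 7 thick, on a stem a grey upright frame (34 to 86 mm above the foot's underside), 52 wide, 11 thick, round dark diaphragm with a 12 hole; thin lever with black ball 17 above its top edge. Point: frame centre, 60 above the underside, over the foot's centre; z up, x along the frame's width, y square to its faces. Loose, 0.1-0.2 kg; grip from above by the frame's side edges (closing along x).
- rail: Fixed optical bench: T-slot rail, 360 mm along its y, 74 wide; lamp (103 tall) at its -y end, open loading end at +y. Origin: centre of underside, on the table. The holders stand in the slot, centred on its x = 0, about 70 apart; the lens at y about -0.065 m, slit and iris in either order at 0.005 and 0.075. A stop 98 mm from the origin ends the slot at the lamp.
- load_end (a point): On the slot's floor (12 mm above the table, level) 0.145 m along the rail's y; axes as the rail's. Lips cover the slot from the lamp up to 40 mm before this point: there a foot has 4 mm to spare each side and 5 above and can only slide along y (lips' top 28 above table). Here it is open: a foot centred here can be lifted or set down. Low guides flare from 74 to 96 mm apart.
- pad: Brown corrugated cardboard, fixed to the table: 189 mm (its x) by 175 mm (its y); origin at the centre of its underside; feet stand on it 4 mm above the table. The side area: wide enough for both holders side by side with their whole feet on it.
- well (a point): Empty round well in the fixed wooden storage block (100 mm along its x, 190 along its y, 30 high): centre of the well's floor, 10 mm above the table; the well is 72 across and 20 deep. The other well, 92 mm away toward -y (axes of this point are the block's), holds a fixed empty mount whose top is 96 mm above the table.
- torch: Small black pocket torch lying on the table, 88 mm long (its y), 33 mm across, loose; a bystander. Origin at the centre of its underside.
- hex_dish: White six-sided weighing dish, 87 x 99 x 24 mm, loose; a bystander. Origin at the centre of its underside.
Mind the look-alikes: they are no part of the job. Leave any orange or yellow look-alike of the part that bears iris_mid alone.

How it is judged:
By the outcome, as a careful person would: the job done as asked, in the order asked, and still so for the second after the job is handed in, with the robot touching nothing.
It also fails if it takes over 134 s, if anything falls off the work surface, if the arm or the gripper's body presses on something with over 40 N, if the wrist force passes 120 N, or if a joint passes its speed limit or range.

ROBOT

A 6-joint arm with a two-finger parallel gripper is mounted at the origin on a cart in front of the work surface, level with it; the furniture and walls round the work are solid. World frame = base frame: x ahead of the robot, y to its left, z up, the work surface at z = 0. Lengths are in m, angles in rad, forces in N, time in s.
With the tool pointing down it reaches from about 0.4 to 0.825 m from the base axis. Payload 7 kg.
Tool frame: the origin (TCP) lies at the very end of the fingers, on their centre line; the grasp point (between the pads) lies 19 mm behind it (grip_depth is the distance from the TCP to the grasp point, in m); z points along the fingers, y is the direction in which the jaws open and shut (so a half turn about z gives the same grasp; the last joint's range is limited). The gripper opens to 88 mm and grips with 3 to 60 N. Pads are 19 mm wide; open, the fingers measure 130 mm over their backs; the gripper's body (78 mm by 193 mm) begins 47 mm behind the grasp point.
Start: joints at [1.509, 0.359, 0.012, 0, -1.224, -0.288], TCP at [0.231, 0.634, 0.227] pointing down, gripper open.
Joint ranges: [-3.07, 3.07], [-1.43, 2.12], [-1.02, 1.25], [-3.03, 1.67], [-3.05, -0], [-3.03, 3.03]. Speed limits (rad/s): [2.39, 2.39, 3.01, 3.14, 3.14, 3.14].

INTERFACE

Orientations are given as [roll, pitch, yaw] about the fixed x, y, z axes, in that order (R = Rz(yaw) Ry(pitch) Rx(roll)).
In Python, from station import get_state, grab_frame, get_calibration, job_done, grip_depth gives the robot as it stands. The module is installed in compiled form; this text tells all that it offers.
- The arm moves only by the shell command python3 -m crank 'ROWS' [FORCE]. ROWS is JSON, a list of rows, each an object with "turn": the turn, a rotation vector about the tool's x, y, z each as a share of 2 pi rad, from -1 to 1, a list of three; "slide": the shift along the tool's x, y, z each as a share of 0.5 m, from -1 to 1, a list of three; "fingers": the opening, from -1 (shut) to 1 (fully open). A call has 1 to 5 rows; each row is the pose to reach, as a shift and turn from the pose commanded when the call began, along the tool's axes at that moment, turning the shorter way round; what a row does not reach only later rows make up. A row lasts 1/12 s, in which the tool goes at most 41.7 mm and 7.16 degrees, less where a joint would pass 70% of its speed; a pose out of reach is approached as far as the arm can. A call with a number of a shift or a turn outside -1 to 1 is refused whole. A call with a gripper value outside its range is refused whole. The fingers move at their own pace and stop on an object; FORCE is the grip in N (left out, the last holds). Time passes only in rows, so rows that repeat a pose let the fingers close. It gives the time, the measured TCP pose, the force and the opening at its end, in the units of the state.
- get_state(): the state, without advancing time (a new reading comes with each control period).
- grab_frame(name): name is "scene" or "top" or "wrist"; returns the picture (480x640x3 uint8, red, green, blue); there is no depth.
- get_calibration(name): a dict with "K" (3x3 intrinsics, pixels), "pose" (4x4, takes a point from camera to world coordinates). Camera axes: x right, y up, looking along -z (the intrinsics and any distortion apply to the point x, -y, -z); pixel columns grow to the right and rows downward; lengths in m; the calibration is good to about 2 mm. The wrist camera is an equidistant fisheye: a pixel r from the principal point sees the ray r / f radians off the axis. A picture is of the moment at which its call begins: read the wrist's pose just before it. get_calibration takes no time and is no camera call; for the wrist camera it gives the pose at the moment of the call.
- job_done(): hands the job in, once; it reports no verdict.
The state is a dict: "t": time; "q": joint angles; "qd": joint speeds; "joint_efforts": joint torques, N m; "eef_pos": TCP position; "ee_rot": TCP orientation; "force": force on the tool from outside, world axes, zero at the start; "moment": the same for the moment, N m; "width": finger opening in m.
Only numpy, scipy, OpenCV 4.12 (cv2) and the standard library are available. Lean on these libraries where they do the work, as an engineer would, in place of code of your own. Each camera call takes 0.05 s, during which the arm holds its last target.

## Working session

There is one attempt and no reset: what is moved stays moved. The work goes in short steps, Python scripts to look and compute and a shell command to move; the robot and the scene stay as the last step left them, time stands still between calls to the robot, and variables do not carry over. Pictures are saved under pics/ and viewed, and the job is handed in when it is done.

```bash
mkdir -p pics; ls; python3 - <<'E'
from station import *
import cv2, numpy as np
np.set_printoptions(precision=4,suppress=True)
print(get_state())
for n in ["scene","top"]:
    c=get_calibration(n); print(n,c)
    cv2.imwrite(f"pics/{n}0.png",grab_frame(n)[:,:,::-1])
E
```

```text
pics
{'t': 0.0, 'q': array([ 1.5091,  0.3594,  0.0111, -0.0003, -1.2241, -0.2881]), 'qd': array([ 0.0004,  0.0008, -0.0013,  0.0009,  0.001 , -0.0003]), 'joint_efforts': array([  0.002 , -58.2727,  29.3052,   6.9967,   0.0071,  -0.0002]), 'eef_pos': array([0.2312, 0.6337, 0.2256]), 'ee_rot': array([ 3.1399, -0.0002, -0.3499]), 'force': array([-1.0785,  0.2867,  0.3686]), 'moment': array([-0.0061,  0.0352, -0.0016]), 'width': 0.08769169771905838}
scene {'K': array([[504.3508,   0.    , 312.0494],
       [  0.    , 504.3508, 236.039 ],
       [  0.    ,   0.    ,   1.    ]]), 'pose': array([[ 0.8674,  0.3328, -0.37  ,  0.1297],
       [-0.4974,  0.6036, -0.6232, -0.7169],
       [ 0.0159,  0.7246,  0.689 ,  0.904 ],
       [ 0.    ,  0.    ,  0.    ,  1.    ]])}
top {'K': array([[437.2571,   0.    , 314.4781],
       [  0.    , 437.2571, 237.9286],
       [  0.    ,   0.    ,   1.    ]]), 'pose': array([[ 0.0173,  0.9813, -0.1917,  0.3421],
       [-0.9996,  0.0209,  0.0164,  0.0344],
       [ 0.0201,  0.1913,  0.9813,  1.2457],
       [ 0.    ,  0.    ,  0.    ,  1.    ]])}
```

View pics/scene0.png

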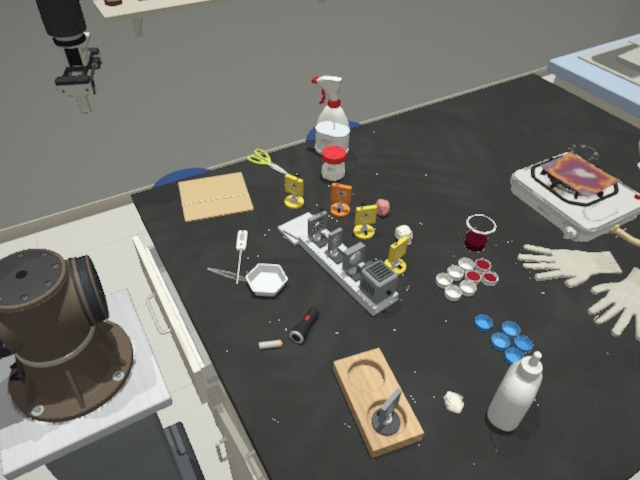

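View pics/top0.png

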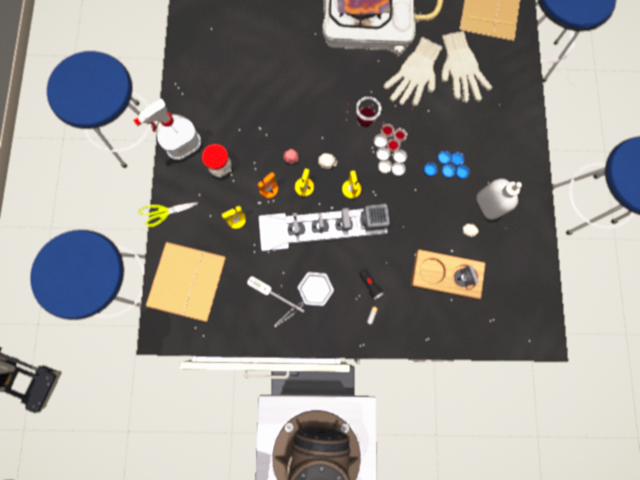

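The top view shows the rail at about (325,225) with the lamp at (376,216), the pad at (186,281), the block at (449,274), the dish at (316,289), the torch at (371,284). The look-alikes are orange and yellow, at row ~185 and (235,217).

```bash
cat > h.py <<'E'
from station import *
import cv2, numpy as np
np.set_printoptions(precision=4,suppress=True)
def ray(cal,u,v):
    K=cal["K"];P=cal["pose"]
    d=np.array([(u-K[0,2])/K[0,0],-(v-K[1,2])/K[1,1],-1.0])
    return P[:3,3],P[:3,:3]@d
def onplane(name,u,v,z,cal=None):
    o,d=ray(cal or get_calibration(name),u,v); return o+d*(z-o[2])/d[2]
def proj(name,p,cal=None):
    c=cal or get_calibration(name);P=c["pose"];q=P[:3,:3].T@(np.asarray(p,float)-P[:3,3])
    K=c["K"]; x,y,w=q[0],-q[1],-q[2]
    if name=="wrist":
        r=np.hypot(x,y);th=np.arctan2(r,w);s=th/max(r,1e-9);return np.array([K[0,0]*x*s+K[0,2],K[1,1]*y*s+K[1,2]])
    return np.array([K[0,0]*x/w+K[0,2],K[1,1]*y/w+K[1,2]])
def wplane(u,v,z,cal):
    K=cal["K"];P=cal["pose"];a=(u-K[0,2])/K[0,0];b=(v-K[1,2])/K[1,1];th=np.hypot(a,b)
    s=np.sin(th)/max(th,1e-9);d=P[:3,:3]@np.array([a*s,-b*s,-np.cos(th)]);o=P[:3,3]
    return o+d*(z-o[2])/d[2]
def tri(u1,v1,u2,v2):
    o1,d1=ray(get_calibration("top"),u1,v1);o2,d2=ray(get_calibration("scene"),u2,v2)
    A=np.stack([d1,-d2],1);s=np.linalg.lstsq(A,o2-o1,rcond=None)[0]
    a=o1+d1*s[0];b=o2+d2*s[1];return (a+b)/2,np.linalg.norm(a-b)
def crop(img,x0,y0,x1,y1,k,fn):
    cv2.imwrite(fn,cv2.resize(img[y0:y1,x0:x1,::-1],None,fx=k,fy=k,interpolation=cv2.INTER_CUBIC))
E
python3 - <<'E'
from h import *
t=cv2.imread("pics/top0.png")[:,:,::-1];s=cv2.imread("pics/scene0.png")[:,:,::-1]
crop(t,245,165,405,260,5,"pics/t1.png")
crop(s,265,190,415,320,5,"pics/s1.png") if 0 else crop(s,265,195,415,315,5,"pics/s1.png")
crop(t,130,230,250,330,6,"pics/t2.png")
crop(t,400,235,500,310,7,"pics/t3.png")
E
```

```text
(no output)
```

View pics/t1.png

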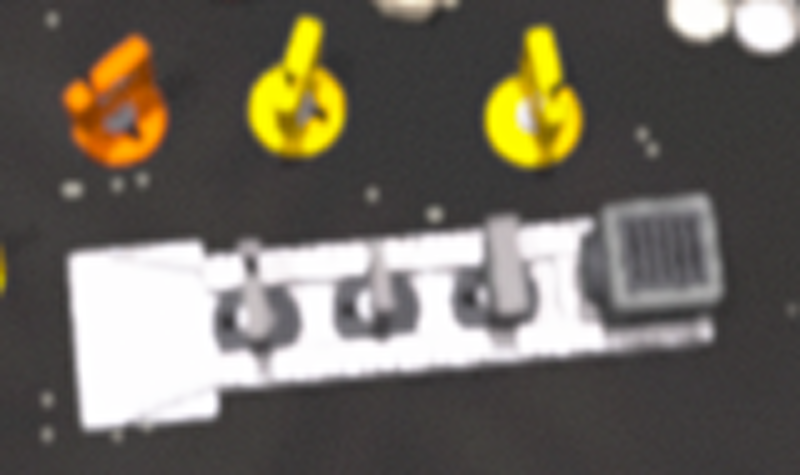

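View pics/s1.png

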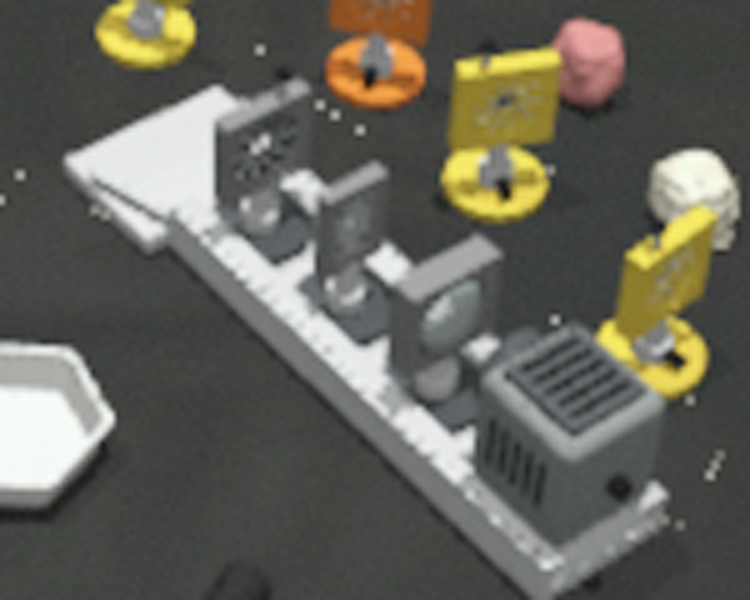

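View pics/t2.png

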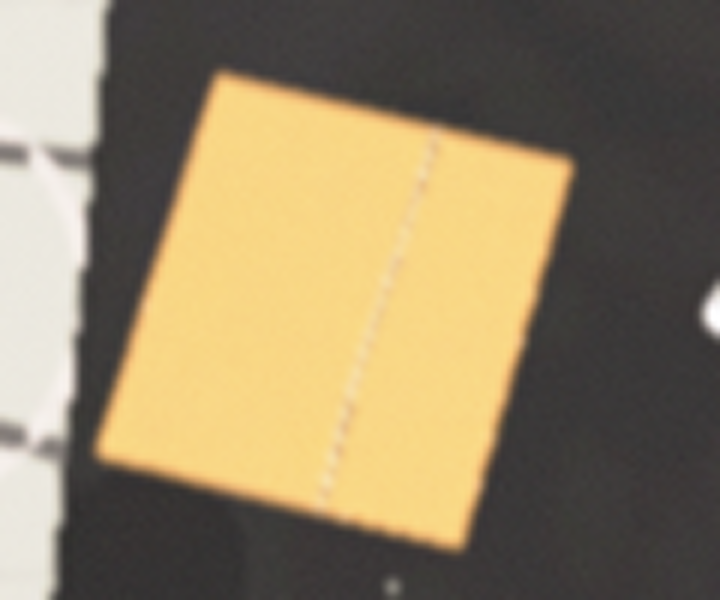

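View pics/t3.png

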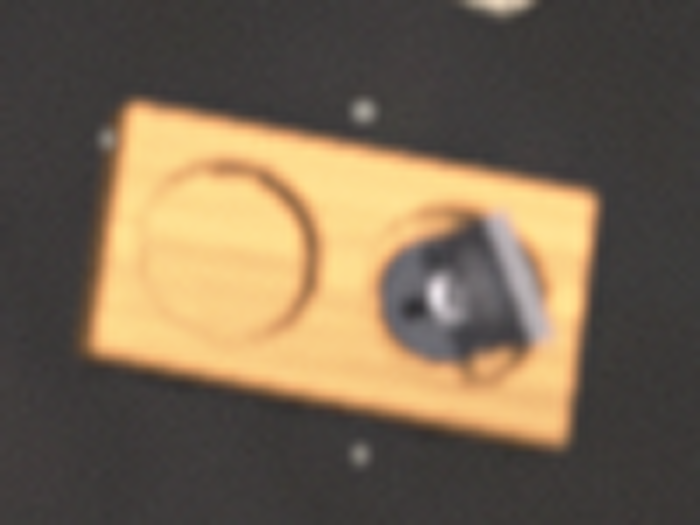

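Order from the loading end: iris (ball lever), slit, lens, lamp. The well that is empty is the left (+y) one. Now I'll measure from both views.

```bash
python3 - <<'E'
from h import *
T=lambda x,y,z:onplane("top",245+x/5,165+y/5,z)[:2]
S=lambda x,y,z:onplane("scene",265+x/5,195+y/5,z)[:2]
print("iris top",T(258,290,.098),S(263,110,.098))
print("slit top",T(380,275,.098),S(352,180,.098))
print("lens top",T(507,265,.098),S(446,265,.098))
# tri tops
for n,a,b in [("iris",(257,290),(263,110)),("slit",(380,280),(352,181)),("lens",(507,266),(446,265))]:
    print(n,tri(245+a[0]/5,165+a[1]/5,265+b[0]/5,195+b[1]/5))
print("feet",T(258,318,.019),T(377,305,.019),T(496,297,.019))
P=lambda x,y:onplane("top",130+x/6,230+y/6,.004)[:2]
c=np.array([P(218,72),P(573,160),P(463,550),P(95,455)]);print("pad",c,c.mean(0),[np.linalg.norm(c[i]-c[i-1]) for i in range(4)])
B=lambda x,y,z:onplane("top",400+x/7,235+y/7,z)[:2]
c=np.array([B(130,100,.03),B(598,188,.03),B(568,445,.03),B(90,352,.03)]);print("block",c,c.mean(0),[np.linalg.norm(c[i]-c[i-1]) for i in range(4)])
print("well rim",B(232,250,.03),B(140,250,.03),B(318,250,.03),B(232,160,.03),B(232,343,.03))
w=get_calibration("wrist");print(w)
print(T(68,253,.02),T(83,430,.02),T(712,340,.0),T(218,385,.02))
E
```

```text
iris top [0.6062 0.064 ] [0.6075 0.0635]
slit top [ 0.6159 -0.0015] [0.619  0.0005]
lens top [ 0.623  -0.0701] [ 0.6266 -0.0682]
iris (array([0.6071, 0.0643, 0.0973]), np.float64(0.0015668981719660728))
slit (array([ 0.6146, -0.0023,  0.1009]), np.float64(0.0044757127933586945))
lens (array([ 0.6232, -0.0704,  0.1011]), np.float64(0.0030743722437462434))
feet [0.6079 0.0656] [ 0.617  -0.0025] [ 0.6232 -0.071 ]
pad [[0.5637 0.4384]
 [0.5247 0.267 ]
 [0.3415 0.3074]
 [0.3819 0.4803]] [0.4529 0.3733] [np.float64(0.18664285512952758), np.float64(0.17579748021761737), np.float64(0.18759452349996833), np.float64(0.1775580986505063)]
block [[ 0.5531 -0.2813]
 [ 0.521  -0.4702]
 [ 0.4177 -0.4522]
 [ 0.4509 -0.2624]] [ 0.4857 -0.3665] [np.float64(0.1038557706492616), np.float64(0.1915151433608821), np.float64(0.10481288039971513), np.float64(0.19260885614687304)]
well rim [ 0.4929 -0.3207] [ 0.4921 -0.2836] [ 0.4936 -0.3554] [ 0.5294 -0.322 ] [ 0.4556 -0.3194]
{'K': array([[371.6483,   0.    , 316.4278],
       [  0.    , 371.6483, 234.9579],
       [  0.    ,   0.    ,   1.    ]]), 'pose': array([[-0.3421,  0.9047,  0.254 ,  0.2988],
       [-0.9397, -0.3298, -0.0909,  0.61  ],
       [ 0.0015, -0.2697,  0.9629,  0.3841],
       [ 0.    ,  0.    ,  0.    ,  1.    ]])}
[0.6436 0.1758] [0.5406 0.163 ] [ 0.6046 -0.1991] [0.5681 0.0874]
```

```bash
cat >> h.py <<'E'
from scipy.spatial.transform import Rotation as R
def go(x,y,z,yaw):
    s=get_state();Rc=R.from_euler("xyz",s["ee_rot"]);Rt=R.from_euler("xyz",[np.pi,0,yaw])
    d=Rc.inv().apply(np.array([x,y,z])-s["eef_pos"]);t=(Rc.inv()*Rt).as_rotvec()
    print("pos",s["eef_pos"],"rot",s["ee_rot"],"t",round(s["t"],2),"w",round(s["width"],4),"F",s["force"].round(1))
    print("slide",(d/0.5).round(4).tolist(),"turn",(t/2/np.pi).round(5).tolist(),"dist",np.linalg.norm(d).round(3),"rows",int(np.ceil(max(np.linalg.norm(d)/.0417,np.degrees(np.linalg.norm(t))/7.16))))
E
python3 -c "
from h import *
go(.596,.15,.26,-1.45)"
```

```text
pos [0.2312 0.6337 0.2257] rot [ 3.1401 -0.0001 -0.3499] t 0.1 w 0.0878 F [-0.2  0.9  0.1]
slide [1.017, 0.6588, -0.0674] turn [0.00021, -0.00016, 0.17509] dist 0.607 rows 15
```

```bash
python3 -m crank '[{"turn":[0,0,0.1],"slide":[0.4,0.26,-0.067],"fingers":1},{"turn":[0,0,0.1],"slide":[0.4,0.26,-0.067],"fingers":1},{"turn":[0,0,0.1],"slide":[0.4,0.26,-0.067],"fingers":1},{"turn":[0,0,0.1],"slide":[0.4,0.26,-0.067],"fingers":1},{"turn":[0,0,0.1],"slide":[0.4,0.26,-0.067],"fingers":1}]' 10; python3 -c "
from h import *
go(.596,.15,.26,-1.45)"
```

```text
t: 0.52
eef_pos: [0.3559, 0.4674, 0.2554]
ee_rot: [3.141, -0.0, -0.98]
force: [1.0, 0.4, -0.2]
width: 0.0875
pos [0.3559 0.4674 0.2554] rot [ 3.141  -0.0004 -0.9804] t 0.52 w 0.0875 F [ 1.   0.4 -0.2]
slide [0.7946, -0.0456, -0.0089] turn [8e-05, -8e-05, 0.07473] dist 0.398 rows 10
```

```bash
python3 -m crank '[{"turn":[0,0,0.0747],"slide":[0.8,-0.046,-0.009],"fingers":1},{"turn":[0,0,0.0747],"slide":[0.8,-0.046,-0.009],"fingers":1},{"turn":[0,0,0.0747],"slide":[0.8,-0.046,-0.009],"fingers":1},{"turn":[0,0,0.0747],"slide":[0.8,-0.046,-0.009],"fingers":1},{"turn":[0,0,0.0747],"slide":[0.8,-0.046,-0.009],"fingers":1}]' 10; python3 -c "
from h import *
go(.596,.15,.26,-1.45)"
```

```text
t: 0.93
eef_pos: [0.4826, 0.3019, 0.2579]
ee_rot: [3.141, 0.0, -1.45]
force: [0.8, 0.9, -0.4]
width: 0.0878
pos [0.4826 0.3019 0.2579] rot [ 3.1414  0.0001 -1.45  ] t 0.93 w 0.0878 F [ 0.8  0.9 -0.4]
slide [0.3289, -0.1887, -0.0043] turn [3e-05, 1e-05, -1e-05] dist 0.19 rows 5
```

```bash
python3 -m crank '[{"turn":[0,0,0],"slide":[0.33,-0.19,-0.004],"fingers":1},{"turn":[0,0,0],"slide":[0.33,-0.19,-0.004],"fingers":1},{"turn":[0,0,0],"slide":[0.33,-0.19,-0.004],"fingers":1},{"turn":[0,0,0],"slide":[0.33,-0.19,-0.004],"fingers":1},{"turn":[0,0,0],"slide":[0.33,-0.19,-0.004],"fingers":1}]'; python3 -c "
from h import *
import pickle
go(.596,.15,.26,-1.45)
c=get_calibration('wrist');f=grab_frame('wrist');cv2.imwrite('pics/w1.png',f[:,:,::-1]);pickle.dump(c,open('w1.pkl','wb'));print(c['pose'])"
```

```text
t: 1.35
eef_pos: [0.5985, 0.1488, 0.2594]
ee_rot: [3.141, -0.001, -1.446]
force: [0.0, 0.8, 0.0]
width: 0.0877
pos [0.5985 0.1488 0.2594] rot [ 3.1409 -0.0007 -1.4459] t 1.35 w 0.0877 F [0.  0.8 0. ]
slide [-0.0031, 0.0047, -0.0012] turn [0.00012, -0.00011, 0.00065] dist 0.003 rows 1
[[-0.9921  0.1205  0.0344  0.6069]
 [-0.1253 -0.9555 -0.267   0.0777]
 [ 0.0007 -0.2692  0.9631  0.4178]
 [ 0.      0.      0.      1.    ]]
```

View pics/w1.png

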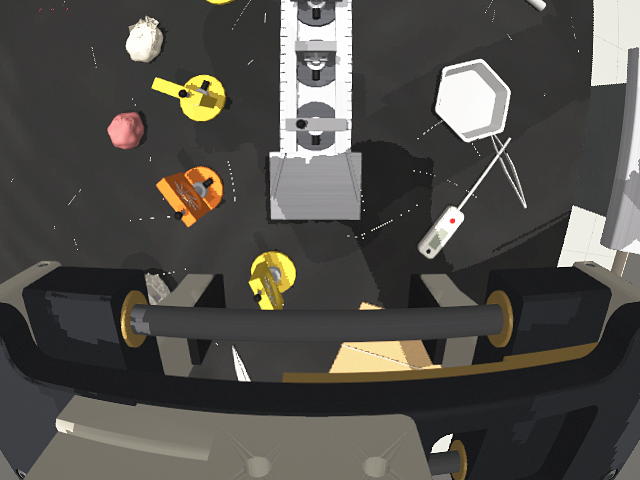

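The wrist view shows the loading end at (315,185), then iris (315,125), slit (315,60), lens (315,10). I'll move the camera over the middle of the rail.

```bash
python3 -m crank '[{"turn":[0,0,0],"slide":[0.18,0,-0.06],"fingers":1},{"turn":[0,0,0],"slide":[0.18,0,-0.06],"fingers":1},{"turn":[0,0,0],"slide":[0.18,0,-0.06],"fingers":1},{"turn":[0,0,0],"slide":[0.18,0,-0.06],"fingers":1},{"turn":[0,0,0],"slide":[0.18,0,-0.06],"fingers":1}]'; python3 -c "
from h import *
import pickle
go(.596,.15,.26,-1.45)
c=get_calibration('wrist');f=grab_frame('wrist');cv2.imwrite('pics/w2.png',f[:,:,::-1]);pickle.dump(c,open('w2.pkl','wb'));print(c['pose'])
crop(f,200,20,440,260,2.5,'pics/w2c.png')"
```

```text
t: 1.82
eef_pos: [0.6083, 0.0622, 0.2897]
ee_rot: [3.141, 0.0, -1.446]
force: [-0.7, 0.4, -0.6]
width: 0.0877
pos [0.6083 0.0622 0.2897] rot [ 3.1415  0.0004 -1.446 ] t 1.82 w 0.0877 F [-0.7  0.4 -0.6]
slide [-0.1772, 0.0025, 0.0594] turn [2e-05, 6e-05, 0.00064] dist 0.093 rows 3
[[-0.9921  0.1205  0.0339  0.6166]
 [-0.1252 -0.9552 -0.2681 -0.009 ]
 [ 0.     -0.2703  0.9628  0.448 ]
 [ 0.      0.      0.      1.    ]]
```

View pics/w2c.png

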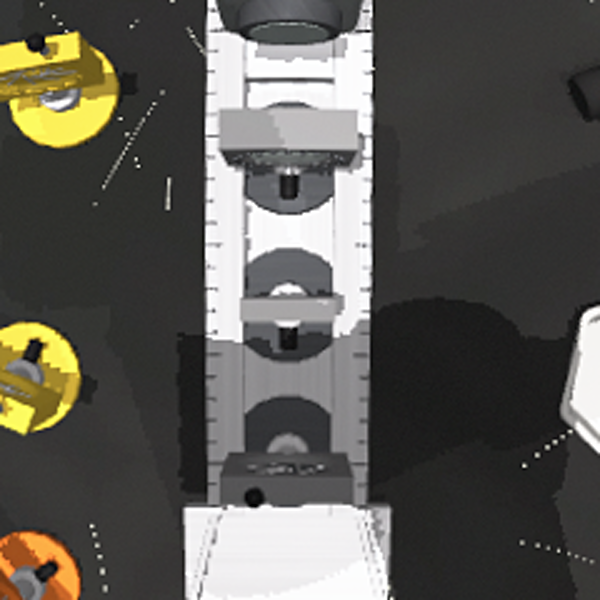

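```bash
python3 - <<'E'
from h import *
import pickle
f=cv2.imread("pics/w2.png")
cv2.imwrite("pics/w2d.png",cv2.resize(f[55:155,270:360],None,fx=6,fy=6,interpolation=cv2.INTER_CUBIC))
cv2.imwrite("pics/w2e.png",cv2.resize(f[130:230,270:360],None,fx=6,fy=6,interpolation=cv2.INTER_CUBIC))
E
```

```text
(no output)
```

View pics/w2d.png

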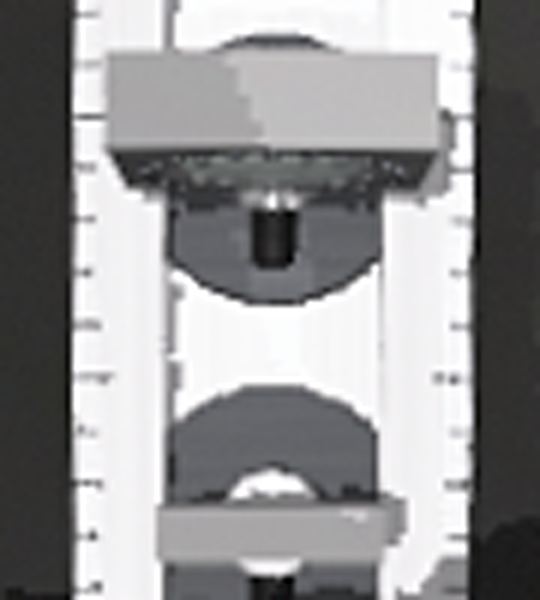

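View pics/w2e.png

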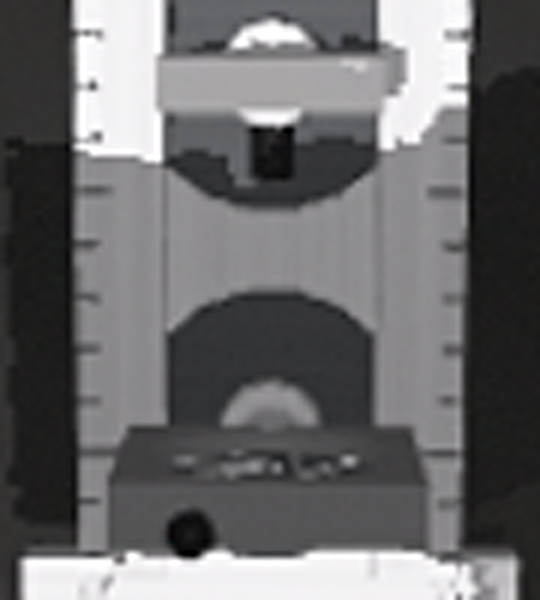

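```bash
python3 - <<'E'
from h import *
import pickle
c=pickle.load(open("w2.pkl","rb"))
D=lambda x,y,z:wplane(270+(x-2.5)/6,55+(y-2.5)/6,z,c)[:2]
E=lambda x,y,z:wplane(270+(x-2.5)/6,130+(y-2.5)/6,z,c)[:2]
L=[D(72,20,.028),D(74,300,.028),E(74,100,.028),E(77,500,.028)]
Rr=[D(474,20,.028),D(472,300,.028),E(470,100,.028),E(463,500,.028)]
# slot lip edges
l2=[D(165,370,.028),E(163,250,.028),E(166,400,.028)];r2=[D(381,330,.028),E(378,250,.028),E(376,400,.028)]
for n,a in(("L",L),("R",Rr),("l",l2),("r",r2)):
    a=np.array(a);v=a[0]-a[-1];print(n,a.tolist(),"psi",np.arctan2(v[0]*1,-v[1]*1) )
m=(np.array(L)+np.array(Rr))/2;print("mid",m,"w",np.linalg.norm(np.array(L)-np.array(Rr),axis=1))
z=.098
Q={"lens":[D(106,52,z),D(437,52,z),D(438,148,z),D(106,148,z)],
"slit":[D(160,505,z),D(388,505,z),D(388,560,z),D(158,560,z)],
"iris":[E(122,484,z),E(418,484,z),E(428,552,z),E(110,552,z)]}
for k,q in Q.items():
    q=np.array(q);v=q[0]+q[3]-q[1]-q[2];print(k,q.mean(0),"ang",np.arctan2(v[1],v[0]),"size",[np.linalg.norm(q[i]-q[i-1]).round(4) for i in range(4)])
E
```

```text
L [[0.6659736587135117, -0.09039842680686501], [0.6588313312182813, -0.03684128952498359], [0.6532455794515544, 0.010119533567828473], [0.6442668782075368, 0.08655208872186866]] psi 0.12206163846689158
R [[0.5919395122965432, -0.09965183928103793], [0.5855573068046265, -0.046023081529740884], [0.5797049656852336, 0.0008898269133740949], [0.5703000088846297, 0.07723596719488496]] psi 0.12172976981373215
l [[0.6403757884288646, -0.025528488810547846], [0.633295528655212, 0.03644597520836433], [0.6293921136512847, 0.06500312882532899]] psi 0.12073410880309353
r [[0.6015823507428318, -0.038013910711493244], [0.5930697219591706, 0.03139332229943808], [0.5896180131880218, 0.05999820924294283]] psi 0.12146901937654395
mid [[ 0.629  -0.095 ]
 [ 0.6222 -0.0414]
 [ 0.6165  0.0055]
 [ 0.6073  0.0819]] w [0.0746 0.0738 0.0741 0.0746]
lens [ 0.6254 -0.0676] ang 0.12426883272271223 size [np.float64(0.0155), np.float64(0.0511), np.float64(0.0155), np.float64(0.0512)]
slit [0.6166 0.0005] ang 0.12494522424627867 size [np.float64(0.0087), np.float64(0.0354), np.float64(0.0086), np.float64(0.0358)]
iris [0.6085 0.0697] ang 0.12531350481642123 size [np.float64(0.0114), np.float64(0.0475), np.float64(0.0114), np.float64(0.0514)]
```

```bash
python3 -c "
from h import *
go(.6087,.0697,.15,-1.448)"
```

```text
pos [0.6081 0.063  0.2893] rot [ 3.1409  0.0003 -1.4449] t 1.87 w 0.0874 F [-0.   0.7 -0.5]
slide [-0.0131, -0.0031, 0.2787] turn [0.00011, 5e-05, 0.0005] dist 0.139 rows 4
```

```bash
python3 -m crank '[{"turn":[0,0,0.0004],"slide":[-0.0135,-0.002,0.28],"fingers":1},{"turn":[0,0,0.0004],"slide":[-0.0135,-0.002,0.28],"fingers":1},{"turn":[0,0,0.0004],"slide":[-0.0135,-0.002,0.28],"fingers":1},{"turn":[0,0,0.0004],"slide":[-0.0135,-0.002,0.28],"fingers":1},{"turn":[0,0,0.0004],"slide":[-0.0135,-0.002,0.28],"fingers":1}]'; python3 -c "
from h import *
go(.6087,.0697,.061,-1.448)"
```

```text
t: 2.28
eef_pos: [0.605, 0.0702, 0.1443]
ee_rot: [3.132, -0.002, -1.446]
force: [-0.8, 0.8, -0.3]
width: 0.0878
pos [0.605  0.0702 0.1443] rot [ 3.1323 -0.0016 -1.4456] t 2.28 w 0.0878 F [-0.8  0.8 -0.3]
slide [0.0016, -0.0087, 0.1665] turn [0.00148, -0.00025, 0.00038] dist 0.083 rows 2
```

```bash
python3 -m crank '[{"turn":[0,0,0],"slide":[0,0,0],"fingers":1},{"turn":[0,0,0],"slide":[0,0,0],"fingers":1},{"turn":[0,0,0],"slide":[0,0,0],"fingers":1},{"turn":[0,0,0],"slide":[0,0,0],"fingers":1}]'; python3 -c "
from h import *
go(.6087,.0697,.061,-1.448)"
```

```text
t: 2.62
eef_pos: [0.6095, 0.0702, 0.1518]
ee_rot: [-3.139, 0.001, -1.446]
force: [-0.6, -0.3, -0.6]
width: 0.0873
pos [0.6095 0.0702 0.1518] rot [-3.1386  0.0008 -1.4463] t 2.62 w 0.0873 F [-0.6 -0.3 -0.6]
slide [0.0009, 0.0022, 0.1815] turn [-0.00048, 0.00012, 0.00026] dist 0.091 rows 3
```

```bash
python3 -m crank '[{"turn":[0,0,0.0002],"slide":[0.0007,0.0005,0.06],"fingers":1},{"turn":[0,0,0.0002],"slide":[0.0007,0.0005,0.11],"fingers":1},{"turn":[0,0,0.0002],"slide":[0.0007,0.0005,0.15],"fingers":1},{"turn":[0,0,0.0002],"slide":[0.0007,0.0005,0.17],"fingers":1},{"turn":[0,0,0.0002],"slide":[0.0007,0.0005,0.179],"fingers":1}]';python3 -m crank '[{"turn":[0,0,0],"slide":[0,0,0],"fingers":1},{"turn":[0,0,0],"slide":[0,0,0],"fingers":1},{"turn":[0,0,0],"slide":[0,0,0],"fingers":1},{"turn":[0,0,0],"slide":[0,0,0],"fingers":1}]'; python3 -c "
from h import *
go(.6087,.0697,.061,-1.448)
f=grab_frame('wrist');cv2.imwrite('pics/w3.png',f[:,:,::-1])"
```

```text
t: 3.03
eef_pos: [0.608, 0.069, 0.0596]
ee_rot: [3.14, -0.0, -1.448]
force: [-0.5, -0.3, 0.5]
width: 0.0874
t: 3.37
eef_pos: [0.6092, 0.0696, 0.0617]
ee_rot: [-3.139, 0.001, -1.448]
force: [0.4, -0.6, 0.2]
width: 0.0878
pos [0.6092 0.0696 0.0617] rot [-3.1394  0.0005 -1.4478] t 3.37 w 0.0878 F [ 0.4 -0.6  0.2]
slide [-0.0004, 0.0009, 0.0015] turn [-0.00035, 8e-05, 3e-05] dist 0.001 rows 1
```

View pics/w3.png

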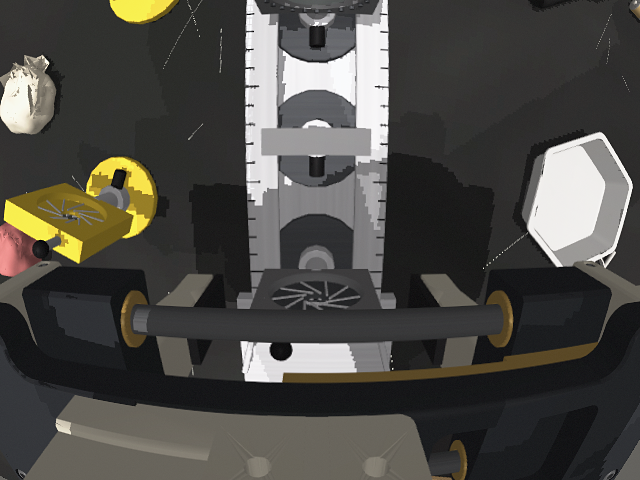

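The frame is centred between the fingers. Closing gently.

```bash
python3 -m crank '[{"turn":[0,0,0],"slide":[0,0,0],"fingers":0.4},{"turn":[0,0,0],"slide":[0,0,0],"fingers":0.3},{"turn":[0,0,0],"slide":[0,0,0],"fingers":0.25},{"turn":[0,0,0],"slide":[0,0,0],"fingers":0.2},{"turn":[0,0,0],"slide":[0,0,0],"fingers":0.1}]' 15;python3 -m crank '[{"turn":[0,0,0],"slide":[0,0,0],"fingers":-0.2},{"turn":[0,0,0],"slide":[0,0,0],"fingers":-0.5},{"turn":[0,0,0],"slide":[0,0,0],"fingers":-1},{"turn":[0,0,0],"slide":[0,0,0],"fingers":-1},{"turn":[0,0,0],"slide":[0,0,0],"fingers":-1}]' 15
```

```text
t: 3.83
eef_pos: [0.6083, 0.0693, 0.0604]
ee_rot: [-3.142, 0.0, -1.448]
force: [0.0, -0.1, 0.2]
width: 0.0594
t: 4.25
eef_pos: [0.6085, 0.0694, 0.0604]
ee_rot: [-3.141, 0.0, -1.448]
force: [1.0, -0.3, 0.2]
width: 0.052
```

```bash
python3 -m crank '[{"turn":[0,0,0],"slide":[0,0,-0.002],"fingers":-1},{"turn":[0,0,0],"slide":[0,0,-0.005],"fingers":-1},{"turn":[0,0,0],"slide":[-0.01,0,-0.005],"fingers":-1},{"turn":[0,0,0],"slide":[-0.025,0,-0.005],"fingers":-1},{"turn":[0,0,0],"slide":[-0.045,0,-0.005],"fingers":-1}]' 20; python3 -m crank '[{"turn":[0,0,0],"slide":[-0.025,0,0],"fingers":-1},{"turn":[0,0,0],"slide":[-0.05,0,0],"fingers":-1},{"turn":[0,0,0],"slide":[-0.075,0,0],"fingers":-1},{"turn":[0,0,0],"slide":[-0.09,0,0],"fingers":-1},{"turn":[0,0,0],"slide":[-0.099,0,0],"fingers":-1}]' ;  python3 -c "
from h import *
go(.600,.139,.063,-1.448)
f=grab_frame('wrist');cv2.imwrite('pics/w4.png',f[:,:,::-1]);f=grab_frame('scene');crop(f,240,180,440,330,4,'pics/s4.png')"
```

```text
t: 4.67
eef_pos: [0.6053, 0.0919, 0.0628]
ee_rot: [3.141, -0.0, -1.449]
force: [0.3, -0.4, -1.5]
width: 0.0518
t: 5.08
eef_pos: [0.5993, 0.1425, 0.0629]
ee_rot: [-3.141, 0.0, -1.446]
force: [-0.2, 0.1, -2.3]
width: 0.0521
pos [0.5993 0.1425 0.0629] rot [-3.1414  0.0001 -1.4463] t 5.08 w 0.0521 F [-0.2  0.1 -2.3]
slide [0.0071, -0.0005, -0.0002] turn [-2e-05, 1e-05, 0.00026] dist 0.004 rows 1
```

View pics/w4.png

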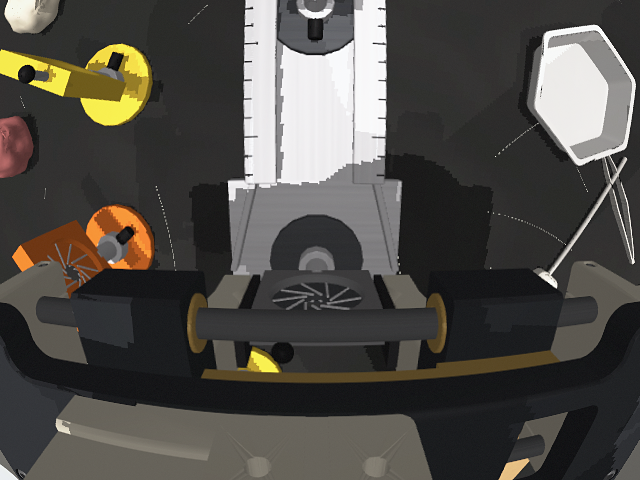

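View pics/s4.png

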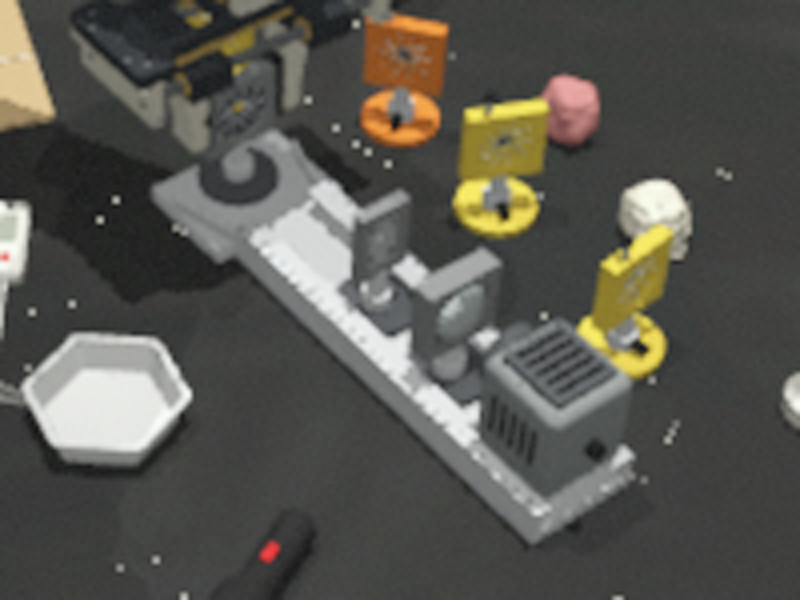

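The foot is clear of the lips. Lift.

```bash
python3 -m crank '[{"turn":[0,0,0],"slide":[0,0,-0.03],"fingers":-1},{"turn":[0,0,0],"slide":[0,0,-0.08],"fingers":-1},{"turn":[0,0,0],"slide":[0,0,-0.14],"fingers":-1},{"turn":[0,0,0],"slide":[0,0,-0.2],"fingers":-1},{"turn":[0,0,0],"slide":[0,0,-0.25],"fingers":-1}]';  python3 -c "
from h import *
go(.463,.417,.188,-1.448)"
```

```text
t: 5.6
eef_pos: [0.5998, 0.1402, 0.1901]
ee_rot: [-3.141, 0.0, -1.448]
force: [0.8, 0.1, -2.3]
width: 0.0521
pos [0.5998 0.1402 0.1901] rot [-3.1405  0.0001 -1.4483] t 5.6 w 0.0521 F [ 0.8  0.1 -2.3]
slide [-0.5829, 0.2038, 0.0039] turn [-0.00017, 1e-05, -4e-05] dist 0.309 rows 8
```

```bash
python3 -m crank '[{"turn":[0,0,0],"slide":[-0.03,0.01,0],"fingers":-1},{"turn":[0,0,0],"slide":[-0.08,0.028,0],"fingers":-1},{"turn":[0,0,0],"slide":[-0.14,0.049,0],"fingers":-1},{"turn":[0,0,0],"slide":[-0.2,0.07,0],"fingers":-1},{"turn":[0,0,0],"slide":[-0.27,0.094,0],"fingers":-1}]'; python3 -m crank '[{"turn":[0,0,0],"slide":[-0.07,0.024,0],"fingers":-1},{"turn":[0,0,0],"slide":[-0.14,0.049,0],"fingers":-1},{"turn":[0,0,0],"slide":[-0.21,0.073,0],"fingers":-1},{"turn":[0,0,0],"slide":[-0.27,0.095,0],"fingers":-1},{"turn":[0,0,0],"slide":[-0.31,0.109,0],"fingers":-1}]';  python3 -c "
from h import *
go(.463,.417,.188,-1.448)"
```

```text
t: 6.02
eef_pos: [0.5358, 0.2688, 0.188]
ee_rot: [3.142, -0.0, -1.45]
force: [0.7, -0.1, -0.9]
width: 0.0518
t: 6.43
eef_pos: [0.4619, 0.4181, 0.1878]
ee_rot: [3.142, 0.0, -1.447]
force: [1.7, -0.3, -1.4]
width: 0.0519
pos [0.4619 0.4181 0.1878] rot [ 3.1415  0.0003 -1.4469] t 6.43 w 0.0519 F [ 1.7 -0.3 -1.4]
slide [0.0025, -0.0019, -0.0004] turn [1e-05, 5e-05, 0.00017] dist 0.002 rows 1
```

```bash
python3 -m crank '[{"turn":[0,0,0],"slide":[0.0018,-0.0015,0.05],"fingers":-1},{"turn":[0,0,0],"slide":[0.0018,-0.0015,0.11],"fingers":-1},{"turn":[0,0,0],"slide":[0.0018,-0.0015,0.17],"fingers":-1},{"turn":[0,0,0],"slide":[0.0018,-0.0015,0.22],"fingers":-1},{"turn":[0,0,0],"slide":[0.0018,-0.0015,0.25],"fingers":-1}]'; python3 -m crank '[{"turn":[0,0,0],"slide":[0,0,0.01],"fingers":-1},{"turn":[0,0,0],"slide":[0,0,0.015],"fingers":-1},{"turn":[0,0,0],"slide":[0,0,0.018],"fingers":-1},{"turn":[0,0,0],"slide":[0,0,0.018],"fingers":-1},{"turn":[0,0,0],"slide":[0,0,0.018],"fingers":-1}]';  python3 -c "
from h import *
go(.463,.417,.0524,-1.448)
f=grab_frame('scene');crop(f,140,140,340,290,4,'pics/s5.png')"
```

```text
t: 6.85
eef_pos: [0.4631, 0.4135, 0.0597]
ee_rot: [3.139, -0.003, -1.449]
force: [0.0, -0.4, -1.8]
width: 0.0519
t: 7.27
eef_pos: [0.4646, 0.4159, 0.0552]
ee_rot: [-3.14, 0.002, -1.448]
force: [0.1, 0.4, -2.3]
width: 0.052
pos [0.4646 0.4159 0.0552] rot [-3.1402  0.0015 -1.4478] t 7.27 w 0.052 F [ 0.1  0.4 -2.3]
slide [-0.0026, 0.003, 0.0056] turn [-0.00022, 0.00024, 2e-05] dist 0.003 rows 1
```

View pics/s5.png

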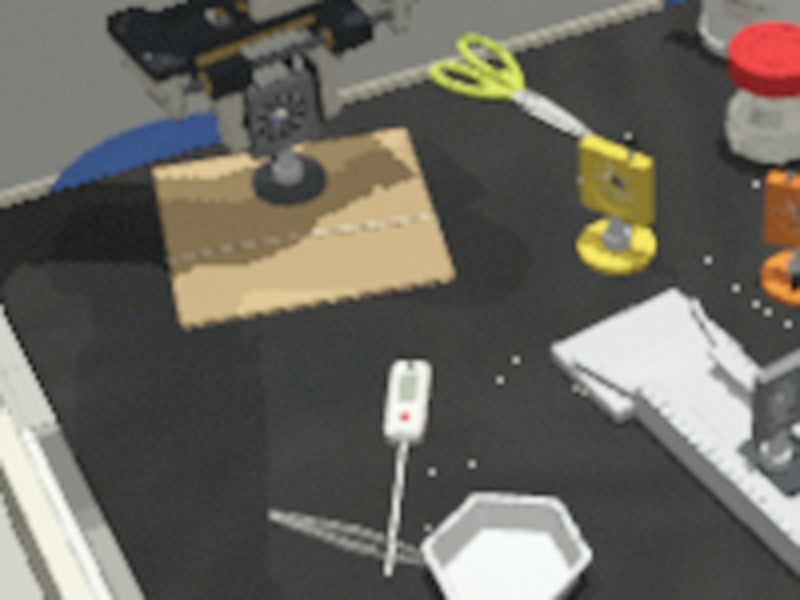

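```bash
python3 -m crank '[{"turn":[0,0,0],"slide":[0,0,0.001],"fingers":-1},{"turn":[0,0,0],"slide":[0,0,0.0025],"fingers":-1},{"turn":[0,0,0],"slide":[0,0,0.003],"fingers":-1},{"turn":[0,0,0],"slide":[0,0,0.003],"fingers":-1},{"turn":[0,0,0],"slide":[0,0,0.003],"fingers":-1}]';  python3 -m crank '[{"turn":[0,0,0],"slide":[0,0,0],"fingers":-1},{"turn":[0,0,0],"slide":[0,0,0],"fingers":-1}]'
```

```text
t: 7.73
eef_pos: [0.4642, 0.4156, 0.0529]
ee_rot: [-3.141, 0.001, -1.448]
force: [-1.2, -0.3, 2.9]
width: 0.052
t: 7.9
eef_pos: [0.4642, 0.4156, 0.0529]
ee_rot: [-3.141, 0.001, -1.448]
force: [-2.4, 0.1, 5.3]
width: 0.0516
```

Contact. Release.

```bash
python3 -m crank '[{"turn":[0,0,0],"slide":[0,0,0],"fingers":0.25},{"turn":[0,0,0],"slide":[0,0,0],"fingers":0.35},{"turn":[0,0,0],"slide":[0,0,0],"fingers":0.5},{"turn":[0,0,0],"slide":[0,0,0],"fingers":0.7},{"turn":[0,0,0],"slide":[0,0,0],"fingers":0.8}]';  python3 -m crank '[{"turn":[0,0,0],"slide":[0,0,0],"fingers":0.8},{"turn":[0,0,0],"slide":[0,0,-0.02],"fingers":0.8},{"turn":[0,0,0],"slide":[0,0,-0.07],"fingers":0.8},{"turn":[0,0,0],"slide":[0,0,-0.13],"fingers":0.8},{"turn":[0,0,0],"slide":[0,0,-0.19],"fingers":0.8}]'; python3 -m crank '[{"turn":[0,0,0],"slide":[0,0,-0.05],"fingers":0.8},{"turn":[0,0,0],"slide":[0,0,-0.07],"fingers":0.8},{"turn":[0,0,0],"slide":[0,0,-0.08],"fingers":0.8}]'; python3 -c "
from h import *
go(.6171,.0005,.188,-1.448)
import pickle
c=get_calibration('wrist');pickle.dump(c,open('w6.pkl','wb'))
f=grab_frame('wrist');cv2.imwrite('pics/w6.png',f[:,:,::-1]);f=grab_frame('top');crop(f,130,160,330,330,4,'pics/t6.png')"
```

```text
t: 8.32
eef_pos: [0.4641, 0.4151, 0.0521]
ee_rot: [3.141, -0.0, -1.448]
force: [0.3, 0.6, 0.3]
width: 0.0734
t: 8.73
eef_pos: [0.4639, 0.4149, 0.1487]
ee_rot: [3.141, -0.001, -1.448]
force: [1.1, 1.1, 0.2]
width: 0.079
t: 8.98
eef_pos: [0.4647, 0.4161, 0.1905]
ee_rot: [-3.139, 0.003, -1.448]
force: [0.5, -0.4, 0.5]
width: 0.079
pos [0.4647 0.4161 0.1905] rot [-3.1387  0.0033 -1.4477] t 8.98 w 0.079 F [ 0.5 -0.4  0.5]
slide [0.8624, -0.2004, 0.0028] turn [-0.00047, 0.00052, 4e-05] dist 0.443 rows 11
```

View pics/t6.png

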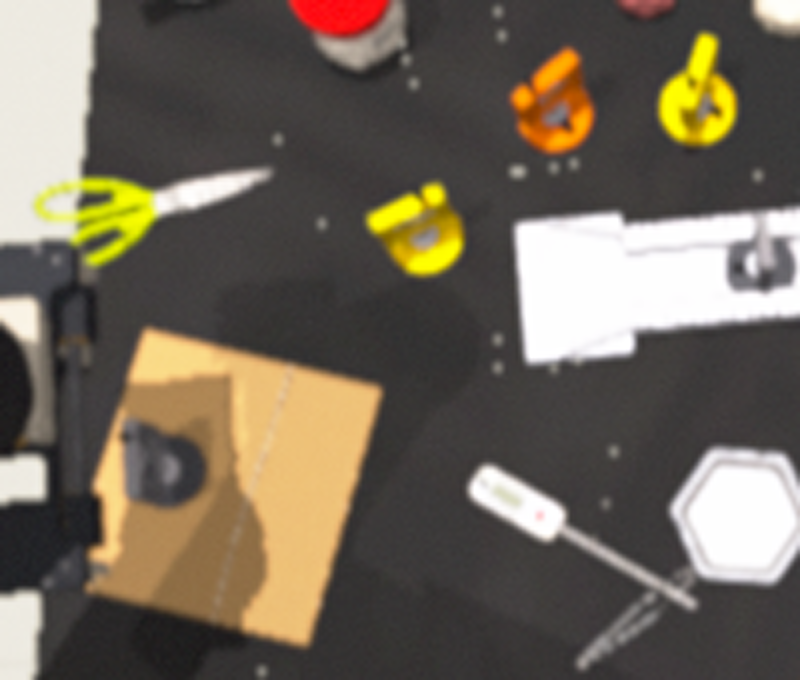

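View pics/w6.png

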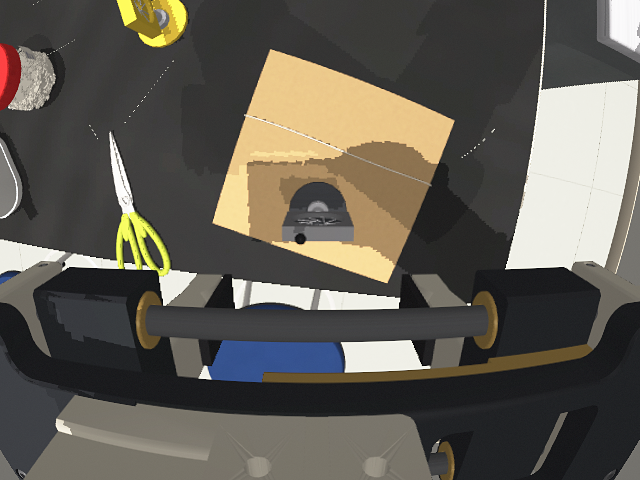

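Iris stands wholly on the pad. Now the slit.

```bash
python3 -m crank '[{"turn":[0,0,0],"slide":[0.04,-0.009,0],"fingers":0.8},{"turn":[0,0,0],"slide":[0.11,-0.026,0],"fingers":0.8},{"turn":[0,0,0],"slide":[0.19,-0.044,0],"fingers":0.8},{"turn":[0,0,0],"slide":[0.27,-0.063,0],"fingers":0.8},{"turn":[0,0,0],"slide":[0.35,-0.081,0],"fingers":0.8}]'; python3 -m crank '[{"turn":[0,0,0],"slide":[0.08,-0.019,0],"fingers":0.8},{"turn":[0,0,0],"slide":[0.16,-0.037,0],"fingers":0.8},{"turn":[0,0,0],"slide":[0.24,-0.056,0],"fingers":0.8},{"turn":[0,0,0],"slide":[0.32,-0.075,0],"fingers":0.8},{"turn":[0,0,0],"slide":[0.39,-0.091,0],"fingers":0.8}]';  python3 -m crank '[{"turn":[0,0,0],"slide":[0.06,-0.014,0],"fingers":0.8},{"turn":[0,0,0],"slide":[0.1,-0.023,0],"fingers":0.8},{"turn":[0,0,0],"slide":[0.12,-0.028,0],"fingers":0.8},{"turn":[0,0,0],"slide":[0.12,-0.028,0],"fingers":0.8},{"turn":[0,0,0],"slide":[0.12,-0.028,0],"fingers":0.8}]'; python3 -c "
from h import *
go(.6171,.0005,.061,-1.448)"
```

```text
t: 9.5
eef_pos: [0.5251, 0.2445, 0.1855]
ee_rot: [3.139, -0.002, -1.447]
force: [2.1, 0.5, 0.3]
width: 0.0791
t: 9.92
eef_pos: [0.5943, 0.056, 0.1855]
ee_rot: [3.139, -0.001, -1.448]
force: [-0.1, 0.2, 0.4]
width: 0.0786
t: 10.33
eef_pos: [0.6154, 0.0006, 0.186]
ee_rot: [3.139, -0.0, -1.449]
force: [0.1, 0.8, -0.3]
width: 0.0786
pos [0.6154 0.0006 0.186 ] rot [ 3.1394 -0.0001 -1.4492] t 10.33 w 0.0786 F [ 0.1  0.8 -0.3]
slide [0.0006, -0.0039, 0.2499] turn [0.00036, -1e-05, -0.00019] dist 0.125 rows 3
```

```bash
python3 -m crank '[{"turn":[0,0,0],"slide":[0.0006,-0.0038,0.04],"fingers":0.8},{"turn":[0,0,0],"slide":[0.0006,-0.0038,0.09],"fingers":0.8},{"turn":[0,0,0],"slide":[0.0006,-0.0038,0.13],"fingers":0.8},{"turn":[0,0,0],"slide":[0.0006,-0.0038,0.16],"fingers":0.8},{"turn":[0,0,0],"slide":[0.0006,-0.0038,0.17],"fingers":0.8}]'; python3 -m crank '[{"turn":[0,0,0],"slide":[0,0,0],"fingers":0.8},{"turn":[0,0,0],"slide":[0,0,0],"fingers":0.8},{"turn":[0,0,0],"slide":[0,0,0],"fingers":0.8},{"turn":[0,0,0],"slide":[0,0,0],"fingers":0.8},{"turn":[0,0,0],"slide":[0,0,0],"fingers":0.8}]'; python3 -c "
from h import *
go(.6171,.0005,.061,-1.448)"
```

```text
t: 10.75
eef_pos: [0.6158, 0.0019, 0.0994]
ee_rot: [3.137, -0.0, -1.447]
force: [-0.4, -0.1, -1.3]
width: 0.0792
t: 11.17
eef_pos: [0.6185, 0.001, 0.1034]
ee_rot: [-3.14, 0.0, -1.448]
force: [-0.6, 0.2, -0.3]
width: 0.0791
pos [0.6185 0.001  0.1034] rot [-3.1399  0.0003 -1.4478] t 11.17 w 0.0791 F [-0.6  0.2 -0.3]
slide [0.0006, 0.003, 0.0849] turn [-0.00028, 4e-05, 4e-05] dist 0.042 rows 2
```

```bash
python3 -m crank '[{"turn":[0,0,0],"slide":[0.0006,0.0016,0.03],"fingers":0.8},{"turn":[0,0,0],"slide":[0.0006,0.0016,0.055],"fingers":0.8},{"turn":[0,0,0],"slide":[0.0006,0.0016,0.075],"fingers":0.8},{"turn":[0,0,0],"slide":[0.0006,0.0016,0.083],"fingers":0.6},{"turn":[0,0,0],"slide":[0.0006,0.0016,0.083],"fingers":0.5}]'; python3 -m crank '[{"turn":[0,0,0],"slide":[0,0,0],"fingers":0.4},{"turn":[0,0,0],"slide":[0,0,0],"fingers":0.3},{"turn":[0,0,0],"slide":[0,0,0],"fingers":0.2},{"turn":[0,0,0],"slide":[0,0,0],"fingers":0.15},{"turn":[0,0,0],"slide":[0,0,0],"fingers":0.1}]'; python3 -c "
from h import *
go(.6171,.0005,.061,-1.448)
f=grab_frame('wrist');cv2.imwrite('pics/w7.png',f[:,:,::-1])"
```

```text
t: 11.58
eef_pos: [0.6167, 0.0001, 0.06]
ee_rot: [3.14, -0.0, -1.448]
force: [-0.2, 0.5, -0.3]
width: 0.0707
t: 12.0
eef_pos: [0.6174, 0.0004, 0.0613]
ee_rot: [-3.141, 0.0, -1.448]
force: [-0.7, 0.2, -0.1]
width: 0.0493
pos [0.6174 0.0004 0.0613] rot [-3.1409  0.0001 -1.4479] t 12.0 w 0.0493 F [-0.7  0.2 -0.1]
slide [-0.0003, 0.0006, 0.0006] turn [-0.00011, 2e-05, 2e-05] dist 0.0 rows 1
```

View pics/w7.png

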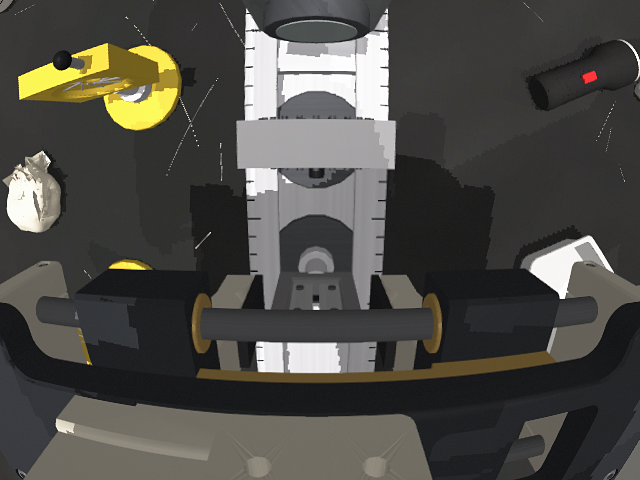

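```bash
python3 -m crank '[{"turn":[0,0,0],"slide":[0,0,0],"fingers":0},{"turn":[0,0,0],"slide":[0,0,0],"fingers":-0.1},{"turn":[0,0,0],"slide":[0,0,0],"fingers":-0.15},{"turn":[0,0,0],"slide":[0,0,0],"fingers":-0.2},{"turn":[0,0,0],"slide":[0,0,0],"fingers":-0.3}]' 15; python3 -m crank '[{"turn":[0,0,0],"slide":[0,0,0],"fingers":-0.5},{"turn":[0,0,0],"slide":[0,0,0],"fingers":-1},{"turn":[0,0,0],"slide":[0,0,0],"fingers":-1},{"turn":[0,0,0],"slide":[0,0,0],"fingers":-1},{"turn":[0,0,0],"slide":[0,0,0],"fingers":-1}]' 20
```

```text
t: 12.47
eef_pos: [0.6175, 0.0004, 0.061]
ee_rot: [-3.141, 0.0, -1.448]
force: [-0.2, 0.1, 0.4]
width: 0.0356
t: 12.88
eef_pos: [0.6174, 0.0004, 0.061]
ee_rot: [-3.141, -0.0, -1.448]
force: [1.0, -0.0, 1.1]
width: 0.036
```

```bash
python3 -m crank '[{"turn":[0,0,0],"slide":[0,0,-0.002],"fingers":-1},{"turn":[0,0,0],"slide":[0,0,-0.005],"fingers":-1},{"turn":[0,0,0],"slide":[-0.01,0,-0.005],"fingers":-1},{"turn":[0,0,0],"slide":[-0.03,0,-0.005],"fingers":-1},{"turn":[0,0,0],"slide":[-0.06,0,-0.005],"fingers":-1}]' ; python3 -m crank '[{"turn":[0,0,0],"slide":[-0.04,0,0],"fingers":-1},{"turn":[0,0,0],"slide":[-0.08,0,0],"fingers":-1},{"turn":[0,0,0],"slide":[-0.12,0,0],"fingers":-1},{"turn":[0,0,0],"slide":[-0.16,0,0],"fingers":-1},{"turn":[0,0,0],"slide":[-0.19,0,0],"fingers":-1}]'; python3 -m crank '[{"turn":[0,0,0],"slide":[-0.02,0,0],"fingers":-1},{"turn":[0,0,0],"slide":[-0.03,0,0],"fingers":-1},{"turn":[0,0,0],"slide":[-0.03,0,0],"fingers":-1}]';  python3 -c "
from h import *
go(.600,.139,.063,-1.448)
f=grab_frame('wrist');cv2.imwrite('pics/w8.png',f[:,:,::-1])"
```

```text
t: 13.3
eef_pos: [0.6131, 0.0303, 0.0631]
ee_rot: [3.141, -0.0, -1.449]
force: [-0.1, 0.2, -1.4]
width: 0.0357
t: 13.72
eef_pos: [0.6013, 0.1271, 0.0634]
ee_rot: [-3.142, 0.0, -1.447]
force: [0.5, -0.8, -1.9]
width: 0.0361
t: 13.97
eef_pos: [0.5998, 0.1404, 0.0633]
ee_rot: [3.142, -0.0, -1.446]
force: [0.0, 0.4, -1.1]
width: 0.0357
pos [0.5998 0.1404 0.0633] rot [ 3.1415 -0.     -1.4465] t 13.97 w 0.0357 F [ 0.   0.4 -1.1]
slide [0.0029, -0.0, 0.0006] turn [1e-05, -0.0, 0.00024] dist 0.001 rows 1
```

View pics/w8.png

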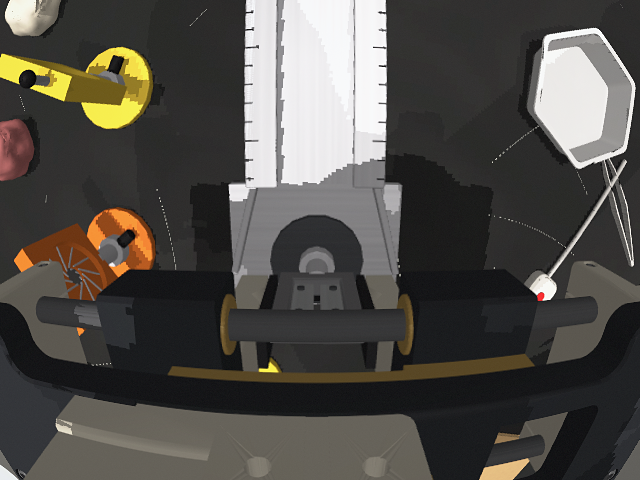

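```bash
python3 -m crank '[{"turn":[0,0,0],"slide":[0,0,-0.03],"fingers":-1},{"turn":[0,0,0],"slide":[0,0,-0.08],"fingers":-1},{"turn":[0,0,0],"slide":[0,0,-0.14],"fingers":-1},{"turn":[0,0,0],"slide":[0,0,-0.2],"fingers":-1},{"turn":[0,0,0],"slide":[0,0,-0.25],"fingers":-1}]';  python3 -c "
from h import *
go(.443,.329,.188,-1.448)"
```

```text
t: 14.43
eef_pos: [0.6004, 0.1381, 0.1905]
ee_rot: [-3.141, -0.0, -1.449]
force: [1.1, 0.8, -2.3]
width: 0.0359
pos [0.6004 0.1381 0.1905] rot [-3.1407 -0.     -1.4492] t 14.43 w 0.0359 F [ 1.1  0.8 -2.3]
slide [-0.4173, 0.2661, 0.0048] turn [-0.00015, -0.0, -0.00019] dist 0.247 rows 6
```

```bash
python3 -m crank '[{"turn":[0,0,0],"slide":[-0.03,0.019,0],"fingers":-1},{"turn":[0,0,0],"slide":[-0.07,0.045,0],"fingers":-1},{"turn":[0,0,0],"slide":[-0.12,0.077,0],"fingers":-1},{"turn":[0,0,0],"slide":[-0.17,0.108,0],"fingers":-1},{"turn":[0,0,0],"slide":[-0.22,0.14,0],"fingers":-1}]'; python3 -m crank '[{"turn":[0,0,0],"slide":[-0.05,0.032,0],"fingers":-1},{"turn":[0,0,0],"slide":[-0.1,0.064,0],"fingers":-1},{"turn":[0,0,0],"slide":[-0.15,0.096,0],"fingers":-1},{"turn":[0,0,0],"slide":[-0.18,0.115,0],"fingers":-1},{"turn":[0,0,0],"slide":[-0.197,0.126,0],"fingers":-1}]';  python3 -m crank '[{"turn":[0,0,0],"slide":[0,0,0.05],"fingers":-1},{"turn":[0,0,0],"slide":[0,0,0.11],"fingers":-1},{"turn":[0,0,0],"slide":[0,0,0.17],"fingers":-1},{"turn":[0,0,0],"slide":[0,0,0.22],"fingers":-1},{"turn":[0,0,0],"slide":[0,0,0.25],"fingers":-1}]'; python3 -c "
from h import *
go(.443,.329,.053,-1.448)"
```

```text
t: 14.85
eef_pos: [0.5165, 0.2394, 0.1884]
ee_rot: [3.142, 0.0, -1.45]
force: [-0.1, 1.0, -1.6]
width: 0.0359
t: 15.27
eef_pos: [0.4415, 0.3305, 0.1885]
ee_rot: [3.142, 0.0, -1.447]
force: [0.6, -0.8, -1.5]
width: 0.0359
t: 15.68
eef_pos: [0.442, 0.3276, 0.0606]
ee_rot: [3.139, -0.002, -1.45]
force: [-0.4, -0.7, -2.6]
width: 0.036
pos [0.442  0.3276 0.0606] rot [ 3.139  -0.0024 -1.4497] t 15.68 w 0.036 F [-0.4 -0.7 -2.6]
slide [-0.0025, -0.0024, 0.0151] turn [0.00042, -0.00039, -0.00027] dist 0.008 rows 1
```

```bash
python3 -m crank '[{"turn":[0,0,0],"slide":[0,0,0.006],"fingers":-1},{"turn":[0,0,0],"slide":[0,0,0.012],"fingers":-1},{"turn":[0,0,0],"slide":[0,0,0.017],"fingers":-1},{"turn":[0,0,0],"slide":[0,0,0.0195],"fingers":-1},{"turn":[0,0,0],"slide":[0,0,0.0195],"fingers":-1}]';  python3 -m crank '[{"turn":[0,0,0],"slide":[0,0,0],"fingers":-1},{"turn":[0,0,0],"slide":[0,0,0],"fingers":-1},{"turn":[0,0,0],"slide":[0,0,0],"fingers":-1}]'
```

```text
t: 16.1
eef_pos: [0.443, 0.3302, 0.0545]
ee_rot: [-3.141, 0.001, -1.448]
force: [0.4, -0.8, -2.5]
width: 0.0357
t: 16.35
eef_pos: [0.4426, 0.3302, 0.0542]
ee_rot: [-3.141, 0.001, -1.448]
force: [-0.1, -0.0, -2.2]
width: 0.036
```

```bash
python3 -m crank '[{"turn":[0,0,0],"slide":[0,0,0.001],"fingers":-1},{"turn":[0,0,0],"slide":[0,0,0.0025],"fingers":-1},{"turn":[0,0,0],"slide":[0,0,0.0025],"fingers":-1},{"turn":[0,0,0],"slide":[0,0,0.0025],"fingers":-1},{"turn":[0,0,0],"slide":[0,0,0.0025],"fingers":-1}]'
```

```text
t: 16.77
eef_pos: [0.4427, 0.3302, 0.0534]
ee_rot: [-3.141, 0.0, -1.447]
force: [-2.7, -1.7, 7.0]
width: 0.0356
```

```bash
python3 -m crank '[{"turn":[0,0,0],"slide":[0,0,0],"fingers":-0.1},{"turn":[0,0,0],"slide":[0,0,0],"fingers":0},{"turn":[0,0,0],"slide":[0,0,0],"fingers":0.2},{"turn":[0,0,0],"slide":[0,0,0],"fingers":0.5},{"turn":[0,0,0],"slide":[0,0,0],"fingers":0.8}]';  python3 -m crank '[{"turn":[0,0,0],"slide":[0,0,0],"fingers":0.8},{"turn":[0,0,0],"slide":[0,0,-0.02],"fingers":0.8},{"turn":[0,0,0],"slide":[0,0,-0.07],"fingers":0.8},{"turn":[0,0,0],"slide":[0,0,-0.13],"fingers":0.8},{"turn":[0,0,0],"slide":[0,0,-0.19],"fingers":0.8}]'; python3 -m crank '[{"turn":[0,0,0],"slide":[0,0,-0.05],"fingers":0.8},{"turn":[0,0,0],"slide":[0,0,-0.07],"fingers":0.8},{"turn":[0,0,0],"slide":[0,0,-0.08],"fingers":0.8}]'; python3 -c "
from h import *
go(.6256,-.0676,.19,-1.448)
import pickle
c=get_calibration('wrist');pickle.dump(c,open('w9.pkl','wb'))
f=grab_frame('wrist');cv2.imwrite('pics/w9.png',f[:,:,::-1]);f=grab_frame('scene');crop(f,140,140,340,290,4,'pics/s9.png')"
```

```text
t: 17.18
eef_pos: [0.4425, 0.33, 0.0523]
ee_rot: [-3.142, -0.0, -1.448]
force: [0.0, 0.1, 0.0]
width: 0.0584
t: 17.6
eef_pos: [0.4422, 0.3294, 0.1488]
ee_rot: [3.141, -0.001, -1.448]
force: [0.3, 0.6, -0.8]
width: 0.0787
t: 17.85
eef_pos: [0.4432, 0.3307, 0.1903]
ee_rot: [-3.139, 0.003, -1.448]
force: [0.9, -0.1, -0.4]
width: 0.0791
pos [0.4432 0.3307 0.1903] rot [-3.1386  0.003  -1.4478] t 17.85 w 0.0791 F [ 0.9 -0.1 -0.4]
slide [0.8353, -0.2644, -0.0012] turn [-0.00047, 0.00048, 4e-05] dist 0.438 rows 11
```

View pics/s9.png

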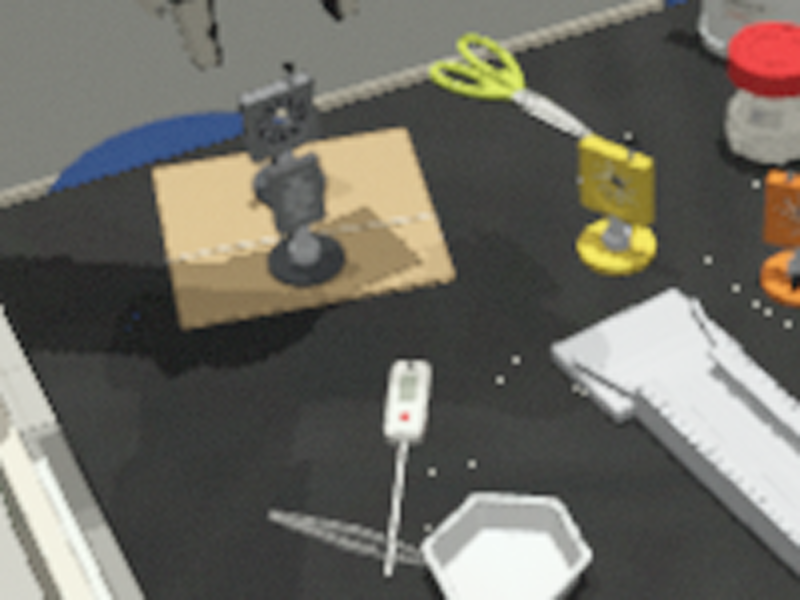

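View pics/w9.png

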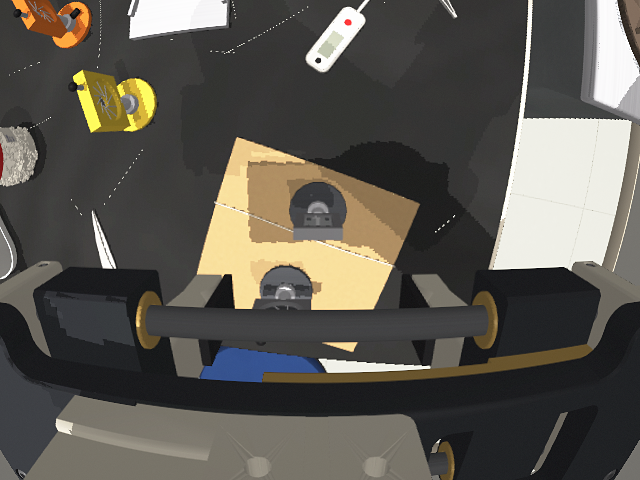

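```bash
python3 -m crank '[{"turn":[0,0,0],"slide":[0.04,-0.013,0],"fingers":1},{"turn":[0,0,0],"slide":[0.11,-0.035,0],"fingers":1},{"turn":[0,0,0],"slide":[0.18,-0.057,0],"fingers":1},{"turn":[0,0,0],"slide":[0.26,-0.082,0],"fingers":1},{"turn":[0,0,0],"slide":[0.34,-0.107,0],"fingers":1}]'; python3 -m crank '[{"turn":[0,0,0],"slide":[0.08,-0.025,0],"fingers":1},{"turn":[0,0,0],"slide":[0.16,-0.05,0],"fingers":1},{"turn":[0,0,0],"slide":[0.24,-0.076,0],"fingers":1},{"turn":[0,0,0],"slide":[0.32,-0.101,0],"fingers":1},{"turn":[0,0,0],"slide":[0.38,-0.12,0],"fingers":1}]';  python3 -m crank '[{"turn":[0,0,0],"slide":[0.06,-0.019,0],"fingers":1},{"turn":[0,0,0],"slide":[0.1,-0.031,0],"fingers":1},{"turn":[0,0,0],"slide":[0.115,-0.037,0],"fingers":1},{"turn":[0,0,0],"slide":[0.115,-0.037,0],"fingers":1},{"turn":[0,0,0],"slide":[0.115,-0.037,0],"fingers":1}]'; python3 -c "
from h import *
go(.6256,-.0676,.105,-1.448)"
```

```text
t: 18.37
eef_pos: [0.5157, 0.1664, 0.1857]
ee_rot: [3.139, -0.001, -1.447]
force: [0.6, 0.1, -0.6]
width: 0.0878
t: 18.78
eef_pos: [0.5988, -0.0159, 0.1853]
ee_rot: [3.138, -0.0, -1.449]
force: [0.4, 0.2, 0.4]
width: 0.0879
t: 19.2
eef_pos: [0.6237, -0.0679, 0.1857]
ee_rot: [3.139, 0.0, -1.449]
force: [-0.4, 0.7, -0.8]
width: 0.0876
pos [ 0.6237 -0.0679  0.1857] rot [ 3.139   0.0002 -1.449 ] t 19.2 w 0.0876 F [-0.4  0.7 -0.8]
slide [-0.0001, -0.0043, 0.1614] turn [0.00042, 4e-05, -0.00016] dist 0.081 rows 2
```

```bash
python3 -m crank '[{"turn":[0,0,0],"slide":[0,-0.003,0.04],"fingers":1},{"turn":[0,0,0],"slide":[0,-0.003,0.09],"fingers":1},{"turn":[0,0,0],"slide":[0,-0.003,0.13],"fingers":1},{"turn":[0,0,0],"slide":[0,-0.003,0.16],"fingers":1},{"turn":[0,0,0],"slide":[0,-0.003,0.17],"fingers":1}]'; python3 -m crank '[{"turn":[0,0,0],"slide":[0,0,0],"fingers":1},{"turn":[0,0,0],"slide":[0,0,0],"fingers":1},{"turn":[0,0,0],"slide":[0,0,0],"fingers":1},{"turn":[0,0,0],"slide":[0,0,0],"fingers":1},{"turn":[0,0,0],"slide":[0,0,0],"fingers":1}]'; python3 -c "
from h import *
go(.6256,-.0676,.061,-1.448)
f=grab_frame('wrist');cv2.imwrite('pics/w10.png',f[:,:,::-1])"
```

```text
t: 19.62
eef_pos: [0.6237, -0.0663, 0.0994]
ee_rot: [3.137, 0.0, -1.447]
force: [-0.7, -0.5, -0.2]
width: 0.0878
t: 20.03
eef_pos: [0.6265, -0.0675, 0.1035]
ee_rot: [-3.14, 0.0, -1.448]
force: [-0.2, 0.5, -0.6]
width: 0.088
pos [ 0.6265 -0.0675  0.1035] rot [-3.1398  0.     -1.4477] t 20.03 w 0.088 F [-0.2  0.5 -0.6]
slide [0.0, 0.002, 0.085] turn [-0.00028, 1e-05, 4e-05] dist 0.042 rows 2
```

View pics/w10.png

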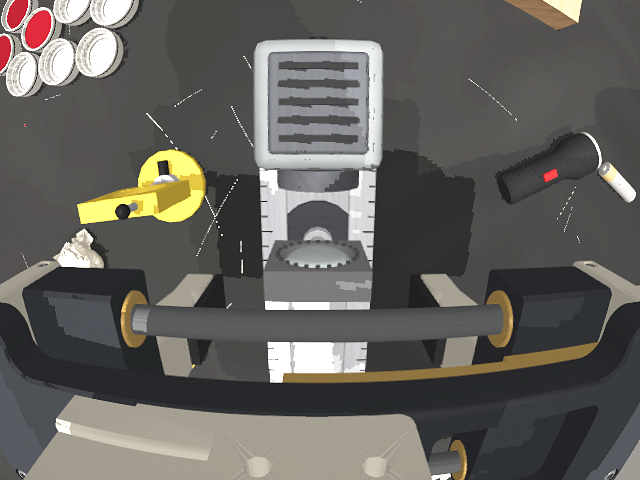

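```bash
python3 -m crank '[{"turn":[0,0,0],"slide":[0,0.0008,0.03],"fingers":1},{"turn":[0,0,0],"slide":[0,0.0008,0.055],"fingers":1},{"turn":[0,0,0],"slide":[0,0.0008,0.075],"fingers":0.9},{"turn":[0,0,0],"slide":[0,0.0008,0.083],"fingers":0.7},{"turn":[0,0,0],"slide":[0,0.0008,0.083],"fingers":0.6}]'; python3 -m crank '[{"turn":[0,0,0],"slide":[0,0,0],"fingers":0.5},{"turn":[0,0,0],"slide":[0,0,0],"fingers":0.4},{"turn":[0,0,0],"slide":[0,0,0],"fingers":0.3},{"turn":[0,0,0],"slide":[0,0,0],"fingers":0.25},{"turn":[0,0,0],"slide":[0,0,0],"fingers":0.2}]'; python3 -m crank '[{"turn":[0,0,0],"slide":[0,0,0],"fingers":0.1},{"turn":[0,0,0],"slide":[0,0,0],"fingers":0},{"turn":[0,0,0],"slide":[0,0,0],"fingers":-0.5},{"turn":[0,0,0],"slide":[0,0,0],"fingers":-1},{"turn":[0,0,0],"slide":[0,0,0],"fingers":-1}]' 20;
```

```text
t: 20.5
eef_pos: [0.625, -0.0679, 0.0599]
ee_rot: [3.14, -0.0, -1.448]
force: [0.4, 0.3, -0.2]
width: 0.0752
t: 20.92
eef_pos: [0.6258, -0.0677, 0.0614]
ee_rot: [-3.141, 0.0, -1.448]
force: [0.7, 0.3, 0.2]
width: 0.0543
t: 21.33
eef_pos: [0.6259, -0.0677, 0.0612]
ee_rot: [-3.141, -0.0, -1.448]
force: [0.2, -0.2, 3.9]
width: 0.052
```

```bash
python3 -m crank '[{"turn":[0,0,0],"slide":[0,0,-0.002],"fingers":-1},{"turn":[0,0,0],"slide":[0,0,-0.005],"fingers":-1},{"turn":[0,0,0],"slide":[-0.01,0,-0.005],"fingers":-1},{"turn":[0,0,0],"slide":[-0.03,0,-0.005],"fingers":-1},{"turn":[0,0,0],"slide":[-0.06,0,-0.005],"fingers":-1}]' ; python3 -m crank '[{"turn":[0,0,0],"slide":[-0.04,0,0],"fingers":-1},{"turn":[0,0,0],"slide":[-0.08,0,0],"fingers":-1},{"turn":[0,0,0],"slide":[-0.12,0,0],"fingers":-1},{"turn":[0,0,0],"slide":[-0.16,0,0],"fingers":-1},{"turn":[0,0,0],"slide":[-0.2,0,0],"fingers":-1}]'; python3 -m crank '[{"turn":[0,0,0],"slide":[-0.04,0,0],"fingers":-1},{"turn":[0,0,0],"slide":[-0.08,0,0],"fingers":-1},{"turn":[0,0,0],"slide":[-0.12,0,0],"fingers":-1},{"turn":[0,0,0],"slide":[-0.145,0,0],"fingers":-1},{"turn":[0,0,0],"slide":[-0.157,0,0],"fingers":-1}]';  python3 -c "
from h import *
go(.600,.139,.063,-1.448)
f=grab_frame('wrist');cv2.imwrite('pics/w11.png',f[:,:,::-1])"
```

```text
t: 21.75
eef_pos: [0.6215, -0.0378, 0.063]
ee_rot: [3.141, -0.0, -1.449]
force: [0.4, 0.0, -1.4]
width: 0.052
t: 22.17
eef_pos: [0.609, 0.063, 0.0632]
ee_rot: [3.141, 0.0, -1.448]
force: [0.5, 0.8, -1.7]
width: 0.0516
t: 22.58
eef_pos: [0.5995, 0.1413, 0.0633]
ee_rot: [3.142, 0.0, -1.446]
force: [0.3, -0.2, -1.7]
width: 0.0519
pos [0.5995 0.1413 0.0633] rot [ 3.1415  0.0001 -1.4461] t 22.58 w 0.0519 F [ 0.3 -0.2 -1.7]
slide [0.0047, -0.0004, 0.0005] turn [1e-05, 2e-05, 0.0003] dist 0.002 rows 1
```

View pics/w11.png

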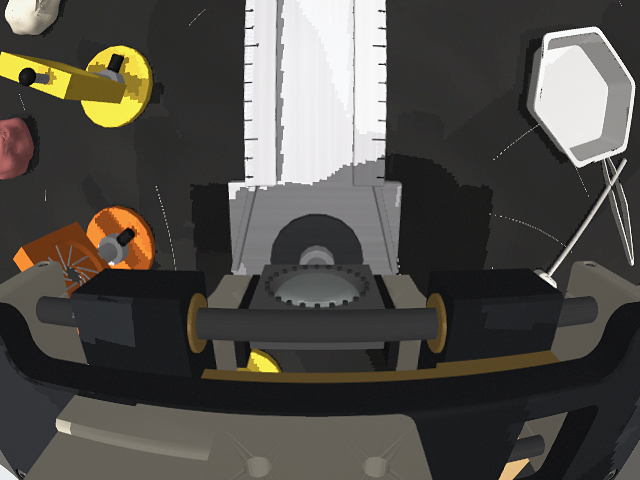

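```bash
python3 -m crank '[{"turn":[0,0,0],"slide":[0,0,-0.03],"fingers":-1},{"turn":[0,0,0],"slide":[0,0,-0.09],"fingers":-1},{"turn":[0,0,0],"slide":[0,0,-0.16],"fingers":-1},{"turn":[0,0,0],"slide":[0,0,-0.23],"fingers":-1},{"turn":[0,0,0],"slide":[0,0,-0.28],"fingers":-1}]';  python3 -m crank '[{"turn":[0,0,0],"slide":[0,0.02,0],"fingers":-1},{"turn":[0,0,0],"slide":[0.03,0.05,0],"fingers":-1},{"turn":[0,0,0],"slide":[0.09,0.08,0],"fingers":-1},{"turn":[0,0,0],"slide":[0.16,0.11,0],"fingers":-1},{"turn":[0,0,0],"slide":[0.23,0.14,0],"fingers":-1}]'; python3 -c "
from h import *
go(.493,-.321,.203,-1.448)"
```

```text
t: 23.05
eef_pos: [0.6007, 0.1385, 0.2066]
ee_rot: [-3.139, 0.0, -1.448]
force: [0.6, 1.3, -0.8]
width: 0.0519
t: 23.47
eef_pos: [0.5432, 0.015, 0.2028]
ee_rot: [3.141, -0.0, -1.447]
force: [0.1, -0.2, -1.1]
width: 0.0522
pos [0.5432 0.015  0.2028] rot [ 3.1408 -0.     -1.4472] t 23.47 w 0.0522 F [ 0.1 -0.2 -1.1]
slide [0.6545, 0.1824, -0.0002] turn [0.00013, -0.0, 0.00013] dist 0.34 rows 9
```

```bash
python3 -m crank '[{"turn":[0,0,0],"slide":[0.07,0.02,0],"fingers":-1},{"turn":[0,0,0],"slide":[0.14,0.039,0],"fingers":-1},{"turn":[0,0,0],"slide":[0.21,0.059,0],"fingers":-1},{"turn":[0,0,0],"slide":[0.28,0.078,0],"fingers":-1},{"turn":[0,0,0],"slide":[0.34,0.095,0],"fingers":-1}]';  python3 -m crank '[{"turn":[0,0,0],"slide":[0.05,0.014,0],"fingers":-1},{"turn":[0,0,0],"slide":[0.08,0.022,0],"fingers":-1},{"turn":[0,0,0],"slide":[0.09,0.025,0],"fingers":-1},{"turn":[0,0,0],"slide":[0.09,0.025,0],"fingers":-1},{"turn":[0,0,0],"slide":[0.09,0.025,0],"fingers":-1}]'; python3 -c "
from h import *
import pickle
go(.493,-.321,.203,-1.448)
c=get_calibration('wrist');pickle.dump(c,open('w12.pkl','wb'))
f=grab_frame('wrist');cv2.imwrite('pics/w12.png',f[:,:,::-1])"
```

```text
t: 23.88
eef_pos: [0.5168, -0.1605, 0.203]
ee_rot: [3.141, 0.0, -1.449]
force: [0.4, -0.4, -1.3]
width: 0.0518
t: 24.3
eef_pos: [0.5109, -0.2043, 0.203]
ee_rot: [3.141, 0.0, -1.449]
force: [0.0, 0.6, -2.4]
width: 0.052
pos [ 0.5109 -0.2043  0.203 ] rot [ 3.1411  0.0004 -1.4491] t 24.3 w 0.052 F [ 0.   0.6 -2.4]
slide [0.2273, 0.0639, -0.0001] turn [8e-05, 6e-05, -0.00018] dist 0.118 rows 3
```

View pics/w12.png

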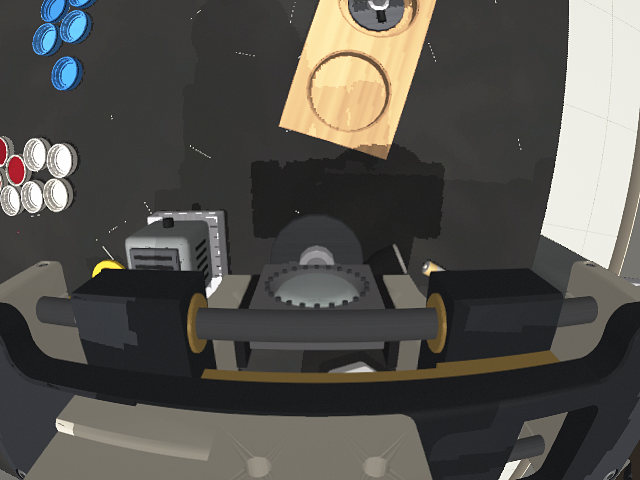

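```bash
python3 -c "
from h import *
import pickle
c=pickle.load(open('w12.pkl','rb'))
for p in [(348,91),(307,92),(389,90),(350,51),(346,131)]: print(wplane(*p,.03,c))"
```

```text
[ 0.4961 -0.3168  0.03  ]
[ 0.5316 -0.3113  0.03  ]
[ 0.46   -0.3235  0.03  ]
[ 0.4988 -0.3537  0.03  ]
[ 0.4933 -0.281   0.03  ]
```

```bash
python3 -m crank '[{"turn":[0,0,0],"slide":[0.04,0.01,0],"fingers":-1},{"turn":[0,0,0],"slide":[0.1,0.026,0],"fingers":-1},{"turn":[0,0,0],"slide":[0.16,0.042,0],"fingers":-1},{"turn":[0,0,0],"slide":[0.2,0.053,0],"fingers":-1},{"turn":[0,0,0],"slide":[0.222,0.0585,0],"fingers":-1}]';  python3 -m crank '[{"turn":[0,0,0],"slide":[0,0,0.03],"fingers":-1},{"turn":[0,0,0],"slide":[0,0,0.07],"fingers":-1},{"turn":[0,0,0],"slide":[0,0,0.12],"fingers":-1},{"turn":[0,0,0],"slide":[0,0,0.15],"fingers":-1},{"turn":[0,0,0],"slide":[0,0,0.17],"fingers":-1}]'; python3 -m crank '[{"turn":[0,0,0],"slide":[0,0,0],"fingers":-1},{"turn":[0,0,0],"slide":[0,0,0],"fingers":-1},{"turn":[0,0,0],"slide":[0,0,0],"fingers":-1}]'; python3 -c "
from h import *
import pickle
go(.4955,-.318,.06,-1.448)
c=get_calibration('wrist');pickle.dump(c,open('w13.pkl','wb'))
f=grab_frame('wrist');cv2.imwrite('pics/w13.png',f[:,:,::-1]);f=grab_frame('scene');crop(f,310,290,470,460,3.5,'pics/s13.png')"
```

```text
t: 24.77
eef_pos: [0.4959, -0.3188, 0.2032]
ee_rot: [3.141, -0.0, -1.448]
force: [0.2, -0.4, -0.9]
width: 0.0524
t: 25.18
eef_pos: [0.4954, -0.3165, 0.1164]
ee_rot: [3.139, 0.001, -1.447]
force: [-1.0, -0.1, -0.8]
width: 0.0519
t: 25.43
eef_pos: [0.497, -0.3179, 0.1196]
ee_rot: [-3.14, -0.001, -1.447]
force: [1.1, -0.3, -1.2]
width: 0.0519
pos [ 0.497  -0.3179  0.1196] rot [-3.1402 -0.001  -1.447 ] t 25.43 w 0.0519 F [ 1.1 -0.3 -1.2]
slide [-0.0002, 0.0032, 0.1191] turn [-0.00023, -0.00015, 0.00017] dist 0.06 rows 2
```

View pics/w13.png

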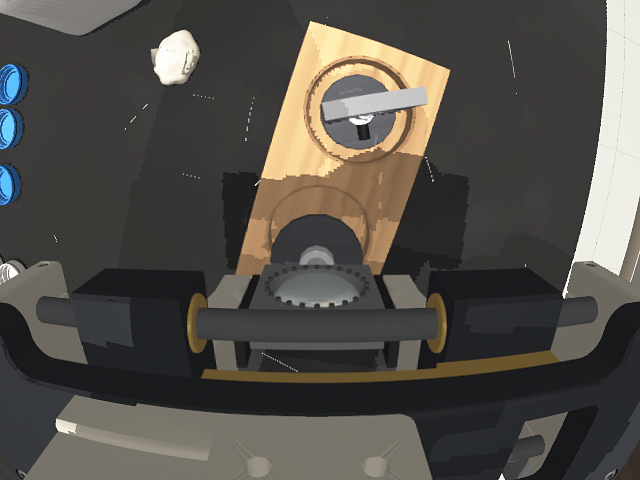

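View pics/s13.png

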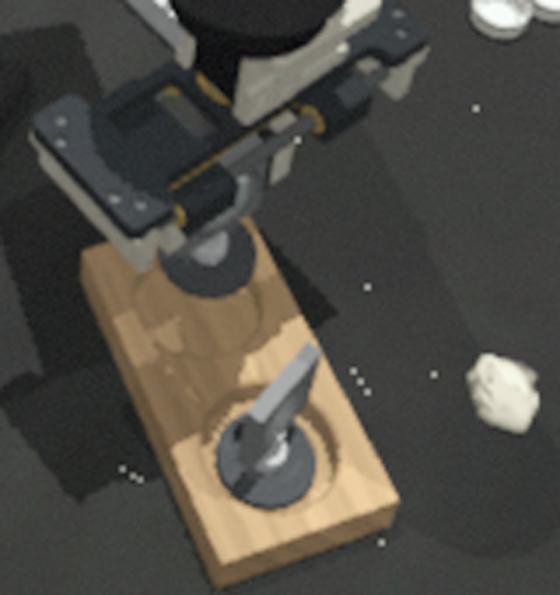

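```bash
python3 -m crank '[{"turn":[0,0,0],"slide":[0,0.001,0.025],"fingers":-1},{"turn":[0,0,0],"slide":[0,0.001,0.055],"fingers":-1},{"turn":[0,0,0],"slide":[0,0.001,0.08],"fingers":-1},{"turn":[0,0,0],"slide":[0,0.001,0.1],"fingers":-1},{"turn":[0,0,0],"slide":[0,0.001,0.112],"fingers":-1}]';  python3 -m crank '[{"turn":[0,0,0],"slide":[0,0,0],"fingers":-1},{"turn":[0,0,0],"slide":[0,0,0],"fingers":-1},{"turn":[0,0,0],"slide":[0,0,0],"fingers":-1}]'; python3 -c "
from h import *
go(.4955,-.318,.0592,-1.448)"
```

```text
t: 25.95
eef_pos: [0.4955, -0.318, 0.0619]
ee_rot: [3.142, 0.0, -1.448]
force: [-0.1, 0.2, -2.4]
width: 0.0517
t: 26.2
eef_pos: [0.4962, -0.3183, 0.0632]
ee_rot: [-3.14, -0.001, -1.448]
force: [0.0, 0.1, -1.7]
width: 0.0518
pos [ 0.4962 -0.3183  0.0632] rot [-3.1405 -0.0007 -1.4477] t 26.2 w 0.0518 F [ 0.   0.1 -1.7]
slide [-0.0007, 0.0012, 0.008] turn [-0.00018, -0.00011, 5e-05] dist 0.004 rows 1
```

```bash
python3 -m crank '[{"turn":[0,0,0],"slide":[0,0,0.003],"fingers":-1},{"turn":[0,0,0],"slide":[0,0,0.006],"fingers":-1},{"turn":[0,0,0],"slide":[0,0,0.0075],"fingers":-1},{"turn":[0,0,0],"slide":[0,0,0.0085],"fingers":-1},{"turn":[0,0,0],"slide":[0,0,0.0085],"fingers":-1}]'; python3 -m crank '[{"turn":[0,0,0],"slide":[0,0,0],"fingers":-1},{"turn":[0,0,0],"slide":[0,0,0],"fingers":-1}]'
```

```text
t: 26.62
eef_pos: [0.4959, -0.3181, 0.0592]
ee_rot: [-3.141, -0.001, -1.448]
force: [-1.5, 1.6, 7.0]
width: 0.0517
t: 26.78
eef_pos: [0.4958, -0.3181, 0.0592]
ee_rot: [-3.141, -0.001, -1.448]
force: [-2.1, 2.4, 6.2]
width: 0.052
```

```bash
python3 -m crank '[{"turn":[0,0,0],"slide":[0,0,0],"fingers":0.25},{"turn":[0,0,0],"slide":[0,0,0],"fingers":0.35},{"turn":[0,0,0],"slide":[0,0,0],"fingers":0.5},{"turn":[0,0,0],"slide":[0,0,0],"fingers":0.7},{"turn":[0,0,0],"slide":[0,0,0],"fingers":0.8}]';  python3 -m crank '[{"turn":[0,0,0],"slide":[0,0,0],"fingers":0.8},{"turn":[0,0,0],"slide":[0,0,-0.02],"fingers":0.8},{"turn":[0,0,0],"slide":[0,0,-0.07],"fingers":0.8},{"turn":[0,0,0],"slide":[0,0,-0.13],"fingers":0.8},{"turn":[0,0,0],"slide":[0,0,-0.19],"fingers":0.8}]'; python3 -m crank '[{"turn":[0,0,0],"slide":[0,0,-0.05],"fingers":0.8},{"turn":[0,0,0],"slide":[0,0,-0.07],"fingers":0.8},{"turn":[0,0,0],"slide":[0,0,-0.08],"fingers":0.8}]'; python3 -c "
from h import *
go(.4425,.3302,.19,-1.448)
f=grab_frame('wrist');cv2.imwrite('pics/w14.png',f[:,:,::-1]);f=grab_frame('scene');crop(f,310,310,470,470,3.5,'pics/s14.png')"
```

```text
t: 27.2
eef_pos: [0.4955, -0.318, 0.058]
ee_rot: [3.141, 0.0, -1.448]
force: [-0.6, -0.7, -0.8]
width: 0.0737
t: 27.62
eef_pos: [0.495, -0.318, 0.1545]
ee_rot: [3.14, 0.0, -1.448]
force: [1.1, -0.9, -0.5]
width: 0.079
t: 27.87
eef_pos: [0.4964, -0.3184, 0.1961]
ee_rot: [-3.138, -0.002, -1.448]
force: [0.2, -0.2, -0.4]
width: 0.0789
pos [ 0.4964 -0.3184  0.1961] rot [-3.1377 -0.0018 -1.4478] t 27.87 w 0.0789 F [ 0.2 -0.2 -0.4]
slide [-1.3006, -0.0521, 0.0101] turn [-0.00061, -0.00029, 4e-05] dist 0.651 rows 16
```

View pics/w14.png

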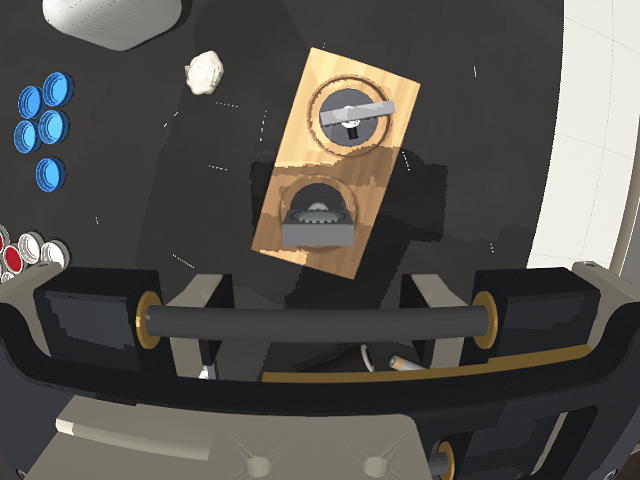

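View pics/s14.png

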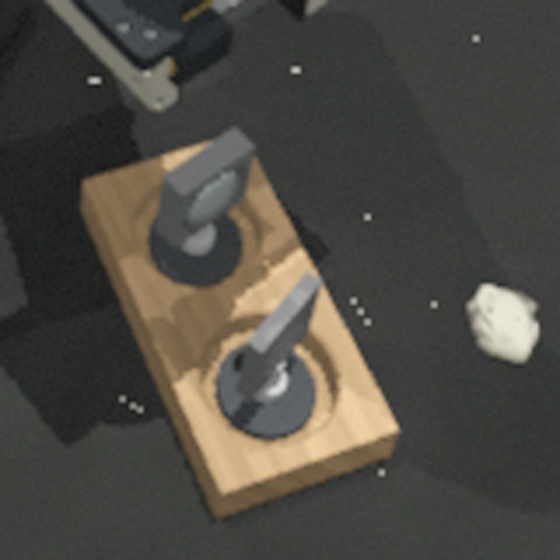

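The lens stands upright in its well. Next, fetch the slit from the pad.

```bash
python3 -m crank '[{"turn":[0,0,0],"slide":[-0.05,0,0],"fingers":0.8},{"turn":[0,0,0],"slide":[-0.12,0,0],"fingers":0.8},{"turn":[0,0,0],"slide":[-0.2,0,0],"fingers":0.8},{"turn":[0,0,0],"slide":[-0.28,0,0],"fingers":0.8},{"turn":[0,0,0],"slide":[-0.36,0,0],"fingers":0.8}]';  python3 -m crank '[{"turn":[0,0,0],"slide":[-0.08,0,0],"fingers":0.8},{"turn":[0,0,0],"slide":[-0.16,0,0],"fingers":0.8},{"turn":[0,0,0],"slide":[-0.24,0,0],"fingers":0.8},{"turn":[0,0,0],"slide":[-0.32,0,0],"fingers":0.8},{"turn":[0,0,0],"slide":[-0.4,0,0],"fingers":0.8}]'; python3 -m crank '[{"turn":[0,0,0],"slide":[-0.08,-0.01,0],"fingers":0.8},{"turn":[0,0,0],"slide":[-0.16,-0.02,0],"fingers":0.8},{"turn":[0,0,0],"slide":[-0.24,-0.03,0],"fingers":0.8},{"turn":[0,0,0],"slide":[-0.32,-0.04,0],"fingers":0.8},{"turn":[0,0,0],"slide":[-0.4,-0.05,0],"fingers":0.8}]';python3 -c "
from h import *
go(.4426,.3302,.19,-1.448)"
```

```text
t: 28.38
eef_pos: [0.4718, -0.138, 0.1913]
ee_rot: [3.138, 0.0, -1.449]
force: [1.0, 0.8, 0.3]
width: 0.079
t: 28.8
eef_pos: [0.4474, 0.0605, 0.1918]
ee_rot: [3.139, -0.001, -1.448]
force: [0.9, -0.2, 0.8]
width: 0.0787
t: 29.22
eef_pos: [0.448, 0.2621, 0.1916]
ee_rot: [3.14, -0.002, -1.448]
force: [1.1, -0.9, -0.4]
width: 0.0789
pos [0.448  0.2621 0.1916] rot [ 3.1396 -0.0015 -1.4477] t 29.22 w 0.0789 F [ 1.1 -0.9 -0.4]
slide [-0.1365, -0.006, 0.003] turn [0.00032, -0.00024, 5e-05] dist 0.068 rows 2
```

```bash
python3 -m crank '[{"turn":[0,0,0],"slide":[-0.06,-0.003,0],"fingers":0.8},{"turn":[0,0,0],"slide":[-0.1,-0.005,0],"fingers":0.8},{"turn":[0,0,0],"slide":[-0.125,-0.006,0],"fingers":0.8},{"turn":[0,0,0],"slide":[-0.13,-0.006,0],"fingers":0.8},{"turn":[0,0,0],"slide":[-0.13,-0.006,0],"fingers":0.8}]';  python3 -m crank '[{"turn":[0,0,0],"slide":[0,0,0.03],"fingers":0.8},{"turn":[0,0,0],"slide":[0,0,0.07],"fingers":0.8},{"turn":[0,0,0],"slide":[0,0,0.12],"fingers":0.8},{"turn":[0,0,0],"slide":[0,0,0.15],"fingers":0.8},{"turn":[0,0,0],"slide":[0,0,0.17],"fingers":0.8}]'; python3 -m crank '[{"turn":[0,0,0],"slide":[0,0,0],"fingers":0.8},{"turn":[0,0,0],"slide":[0,0,0],"fingers":0.8},{"turn":[0,0,0],"slide":[0,0,0],"fingers":0.8},{"turn":[0,0,0],"slide":[0,0,0],"fingers":0.8},{"turn":[0,0,0],"slide":[0,0,0],"fingers":0.8}]'; python3 -c "
from h import *
go(.4426,.3302,.0534,-1.448)"
```

```text
t: 29.63
eef_pos: [0.4437, 0.3253, 0.1918]
ee_rot: [3.14, -0.002, -1.447]
force: [-0.1, 0.1, 0.2]
width: 0.0789
t: 30.05
eef_pos: [0.4436, 0.3231, 0.1062]
ee_rot: [3.139, -0.002, -1.45]
force: [0.6, 0.6, 0.2]
width: 0.0787
t: 30.47
eef_pos: [0.4446, 0.326, 0.1092]
ee_rot: [-3.14, 0.001, -1.448]
force: [-0.4, 0.6, -0.5]
width: 0.0786
pos [0.4446 0.326  0.1092] rot [-3.1403  0.0013 -1.4479] t 30.47 w 0.0786 F [-0.4  0.6 -0.5]
slide [-0.0088, 0.0031, 0.1116] turn [-0.00021, 0.00021, 2e-05] dist 0.056 rows 2
```

```bash
python3 -m crank '[{"turn":[0,0,0],"slide":[-0.009,0.0025,0.02],"fingers":0.8},{"turn":[0,0,0],"slide":[-0.009,0.0025,0.05],"fingers":0.8},{"turn":[0,0,0],"slide":[-0.009,0.0025,0.08],"fingers":0.8},{"turn":[0,0,0],"slide":[-0.009,0.0025,0.1],"fingers":0.7},{"turn":[0,0,0],"slide":[-0.009,0.0025,0.11],"fingers":0.6}]'; python3 -m crank '[{"turn":[0,0,0],"slide":[0,0,0],"fingers":0.5},{"turn":[0,0,0],"slide":[0,0,0],"fingers":0.4},{"turn":[0,0,0],"slide":[0,0,0],"fingers":0.3},{"turn":[0,0,0],"slide":[0,0,0],"fingers":0.2},{"turn":[0,0,0],"slide":[0,0,0],"fingers":0.1}]'; python3 -m crank '[{"turn":[0,0,0],"slide":[0,0,0],"fingers":0.1},{"turn":[0,0,0],"slide":[0,0,0],"fingers":0.1},{"turn":[0,0,0],"slide":[0,0,0],"fingers":0.1}]';  python3 -c "
from h import *
go(.4426,.3302,.0534,-1.448)"
```

```text
t: 30.88
eef_pos: [0.4418, 0.3294, 0.0514]
ee_rot: [3.14, -0.001, -1.448]
force: [-0.8, -0.2, 0.7]
width: 0.0723
t: 31.3
eef_pos: [0.4427, 0.3302, 0.0538]
ee_rot: [-3.141, 0.001, -1.448]
force: [-0.2, 0.3, 0.2]
width: 0.051
t: 31.55
eef_pos: [0.4425, 0.3299, 0.0533]
ee_rot: [-3.141, 0.0, -1.448]
force: [0.4, -0.3, 0.6]
width: 0.0486
pos [0.4425 0.3299 0.0533] rot [-3.1413  0.0003 -1.448 ] t 31.55 w 0.0486 F [ 0.4 -0.3  0.6]
slide [-0.0005, -0.0002, -0.0001] turn [-4e-05, 5e-05, 1e-05] dist 0.0 rows 1
```

Exactly where it was released. Close and lift.

```bash
python3 -m crank '[{"turn":[0,0,0],"slide":[0,0,0],"fingers":0},{"turn":[0,0,0],"slide":[0,0,0],"fingers":-0.1},{"turn":[0,0,0],"slide":[0,0,0],"fingers":-0.15},{"turn":[0,0,0],"slide":[0,0,0],"fingers":-0.2},{"turn":[0,0,0],"slide":[0,0,0],"fingers":-0.3}]' 15; python3 -m crank '[{"turn":[0,0,0],"slide":[0,0,0],"fingers":-0.5},{"turn":[0,0,0],"slide":[0,0,0],"fingers":-1},{"turn":[0,0,0],"slide":[0,0,0],"fingers":-1},{"turn":[0,0,0],"slide":[0,0,0],"fingers":-1},{"turn":[0,0,0],"slide":[0,0,0],"fingers":-1}]' 20;  python3 -m crank '[{"turn":[0,0,0],"slide":[0,0,-0.02],"fingers":-1},{"turn":[0,0,0],"slide":[0,0,-0.07],"fingers":-1},{"turn":[0,0,0],"slide":[0,0,-0.13],"fingers":-1},{"turn":[0,0,0],"slide":[0,0,-0.2],"fingers":-1},{"turn":[0,0,0],"slide":[0,0,-0.26],"fingers":-1}]'; python3 -c "
from h import *
go(.6,.1405,.184,-1.448)"
```

```text
t: 31.97
eef_pos: [0.4426, 0.33, 0.0532]
ee_rot: [-3.141, 0.0, -1.448]
force: [0.3, -0.9, 0.3]
width: 0.0358
t: 32.38
eef_pos: [0.4425, 0.3299, 0.0532]
ee_rot: [-3.141, 0.0, -1.448]
force: [0.4, 0.4, -0.1]
width: 0.036
t: 32.8
eef_pos: [0.4421, 0.3294, 0.1855]
ee_rot: [3.141, -0.0, -1.448]
force: [0.1, 1.3, -1.8]
width: 0.0357
pos [0.4421 0.3294 0.1855] rot [ 3.1414 -0.0002 -1.4478] t 32.8 w 0.0357 F [ 0.1  1.3 -1.8]
slide [0.4137, -0.267, 0.0031] turn [3e-05, -3e-05, 3e-05] dist 0.246 rows 6
```

```bash
python3 -m crank '[{"turn":[0,0,0],"slide":[0.03,-0.019,0],"fingers":-1},{"turn":[0,0,0],"slide":[0.08,-0.052,0],"fingers":-1},{"turn":[0,0,0],"slide":[0.13,-0.084,0],"fingers":-1},{"turn":[0,0,0],"slide":[0.18,-0.116,0],"fingers":-1},{"turn":[0,0,0],"slide":[0.24,-0.155,0],"fingers":-1}]'; python3 -m crank '[{"turn":[0,0,0],"slide":[0.06,-0.039,0],"fingers":-1},{"turn":[0,0,0],"slide":[0.11,-0.071,0],"fingers":-1},{"turn":[0,0,0],"slide":[0.15,-0.097,0],"fingers":-1},{"turn":[0,0,0],"slide":[0.17,-0.11,0],"fingers":-1},{"turn":[0,0,0],"slide":[0.1735,-0.1121,0],"fingers":-1}]'; python3 -m crank '[{"turn":[0,0,0],"slide":[0,0,0],"fingers":-1},{"turn":[0,0,0],"slide":[0,0,0],"fingers":-1},{"turn":[0,0,0],"slide":[0,0,0],"fingers":-1},{"turn":[0,0,0],"slide":[0,0,0],"fingers":-1}]'; python3 -c "
from h import *
go(.6002,.1404,.0635,-1.448)"
```

```text
t: 33.22
eef_pos: [0.5339, 0.2195, 0.1838]
ee_rot: [3.141, 0.0, -1.447]
force: [-0.2, 0.4, -2.9]
width: 0.0356
t: 33.63
eef_pos: [0.6009, 0.1391, 0.183]
ee_rot: [3.141, -0.0, -1.45]
force: [0.1, 0.4, -1.9]
width: 0.036
t: 33.97
eef_pos: [0.5997, 0.142, 0.1834]
ee_rot: [-3.142, 0.0, -1.447]
force: [0.3, 0.9, -1.7]
width: 0.0359
pos [0.5997 0.142  0.1834] rot [-3.1415  0.0002 -1.4466] t 33.97 w 0.0359 F [ 0.3  0.9 -1.7]
slide [0.0032, -0.0005, 0.2397] turn [-1e-05, 3e-05, 0.00022] dist 0.12 rows 3
```

```bash
python3 -m crank '[{"turn":[0,0,0],"slide":[0.002,-0.0004,0.04],"fingers":-1},{"turn":[0,0,0],"slide":[0.002,-0.0004,0.09],"fingers":-1},{"turn":[0,0,0],"slide":[0.002,-0.0004,0.14],"fingers":-1},{"turn":[0,0,0],"slide":[0.002,-0.0004,0.18],"fingers":-1},{"turn":[0,0,0],"slide":[0.002,-0.0004,0.21],"fingers":-1}]'; python3 -m crank '[{"turn":[0,0,0],"slide":[0,0,0.015],"fingers":-1},{"turn":[0,0,0],"slide":[0,0,0.025],"fingers":-1},{"turn":[0,0,0],"slide":[0,0,0.029],"fingers":-1},{"turn":[0,0,0],"slide":[0,0,0.029],"fingers":-1},{"turn":[0,0,0],"slide":[0,0,0.029],"fingers":-1}]'; python3 -c "
from h import *
go(.6174,.0004,.0635,-1.448)
f=grab_frame('wrist');cv2.imwrite('pics/w15.png',f[:,:,::-1])"
```

```text
t: 34.38
eef_pos: [0.5994, 0.1405, 0.0764]
ee_rot: [3.14, -0.0, -1.447]
force: [0.1, -0.8, -2.2]
width: 0.0361
t: 34.8
eef_pos: [0.6012, 0.1405, 0.0646]
ee_rot: [-3.14, 0.0, -1.448]
force: [0.5, -0.2, -1.1]
width: 0.036
pos [0.6012 0.1405 0.0646] rot [-3.1402  0.0004 -1.4475] t 34.8 w 0.036 F [ 0.5 -0.2 -1.1]
slide [0.282, 0.0023, 0.0021] turn [-0.00023, 6e-05, 8e-05] dist 0.141 rows 4
```

View pics/w15.png

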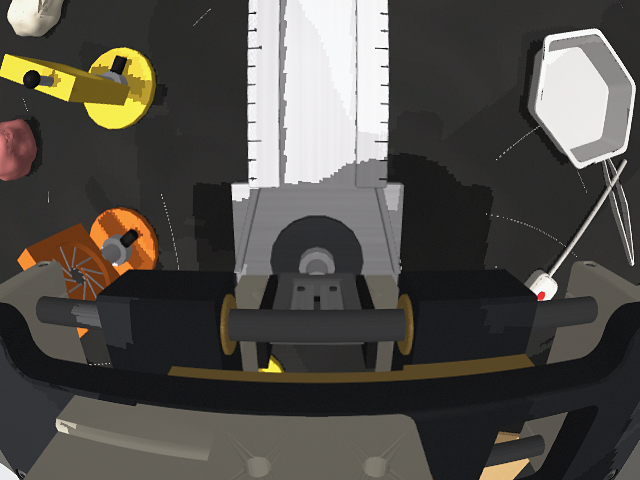

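```bash
python3 -m crank '[{"turn":[0,0,0],"slide":[0.01,0.001,0.001],"fingers":-1},{"turn":[0,0,0],"slide":[0.025,0.001,0.001],"fingers":-1},{"turn":[0,0,0],"slide":[0.045,0.001,0.001],"fingers":-1},{"turn":[0,0,0],"slide":[0.065,0.001,0.001],"fingers":-1},{"turn":[0,0,0],"slide":[0.085,0.001,0.001],"fingers":-1}]'; python3 -c "
from h import *
go(.6174,.0004,.0635,-1.448)"
```

```text
t: 35.27
eef_pos: [0.6055, 0.0965, 0.0633]
ee_rot: [-3.141, -0.0, -1.448]
force: [1.0, -0.2, -1.9]
width: 0.0359
pos [0.6055 0.0965 0.0633] rot [-3.1415 -0.     -1.4483] t 35.27 w 0.0359 F [ 1.  -0.2 -1.9]
slide [0.1936, -0.0002, -0.0005] turn [-2e-05, -0.0, -5e-05] dist 0.097 rows 3
```

```bash
python3 -m crank '[{"turn":[0,0,0],"slide":[0.025,0,0],"fingers":-1},{"turn":[0,0,0],"slide":[0.055,0,0],"fingers":-1},{"turn":[0,0,0],"slide":[0.085,0,0],"fingers":-1},{"turn":[0,0,0],"slide":[0.115,0,0],"fingers":-1},{"turn":[0,0,0],"slide":[0.145,0,0],"fingers":-1}]';python3 -m crank '[{"turn":[0,0,0],"slide":[0.02,0,0],"fingers":-1},{"turn":[0,0,0],"slide":[0.035,0,0],"fingers":-1},{"turn":[0,0,0],"slide":[0.045,0,0],"fingers":-1},{"turn":[0,0,0],"slide":[0.05,0,0],"fingers":-1},{"turn":[0,0,0],"slide":[0.05,0,0],"fingers":-1}]'; python3 -m crank '[{"turn":[0,0,0],"slide":[0,0,0],"fingers":-1},{"turn":[0,0,0],"slide":[0,0,0],"fingers":-1},{"turn":[0,0,0],"slide":[0,0,0],"fingers":-1},{"turn":[0,0,0],"slide":[0,0,0],"fingers":-1}]';python3 -c "
from h import *
go(.6174,.0004,.0612,-1.448)"
```

```text
t: 35.68
eef_pos: [0.6144, 0.024, 0.0631]
ee_rot: [3.142, -0.0, -1.448]
force: [-0.1, 0.4, -1.4]
width: 0.0358
t: 36.1
eef_pos: [0.6173, 0.0008, 0.0631]
ee_rot: [3.142, 0.0, -1.448]
force: [1.3, 0.8, -2.1]
width: 0.0361
t: 36.43
eef_pos: [0.6173, 0.0016, 0.0632]
ee_rot: [-3.142, 0.0, -1.447]
force: [-0.7, 0.3, -2.3]
width: 0.0355
pos [0.6173 0.0016 0.0632] rot [-3.1415  0.     -1.4472] t 36.43 w 0.0355 F [-0.7  0.3 -2.3]
slide [0.0023, 0.0001, 0.0039] turn [-1e-05, 1e-05, 0.00012] dist 0.002 rows 1
```

```bash
python3 -m crank '[{"turn":[0,0,0.0001],"slide":[0.0012,0,0],"fingers":-1},{"turn":[0,0,0.0001],"slide":[0.0022,0,0],"fingers":-1},{"turn":[0,0,0.0001],"slide":[0.0022,0,0.002],"fingers":-1},{"turn":[0,0,0.0001],"slide":[0.0022,0,0.0035],"fingers":-1},{"turn":[0,0,0.0001],"slide":[0.0022,0,0.0035],"fingers":-1}]';python3 -m crank '[{"turn":[0,0,0],"slide":[0,0,0],"fingers":-1},{"turn":[0,0,0],"slide":[0,0,0],"fingers":-1},{"turn":[0,0,0],"slide":[0,0,0],"fingers":-1},{"turn":[0,0,0],"slide":[0,0,0],"fingers":-1}]';python3 -c "
from h import *
go(.6174,.0004,.0612,-1.448)"
```

```text
t: 36.85
eef_pos: [0.6173, -0.0001, 0.0611]
ee_rot: [3.141, 0.0, -1.449]
force: [-0.1, 0.0, -2.0]
width: 0.0357
t: 37.18
eef_pos: [0.6175, -0.0, 0.0614]
ee_rot: [-3.142, 0.0, -1.449]
force: [0.5, -0.0, -1.6]
width: 0.036
pos [ 0.6175 -0.      0.0614] rot [-3.1416  0.     -1.4486] t 37.18 w 0.036 F [ 0.5 -0.  -1.6]
slide [-0.0009, 0.0, 0.0004] turn [-0.0, 0.0, -9e-05] dist 0.0 rows 1
```

Within 0.4 mm; correct, touch down.

```bash
python3 -m crank '[{"turn":[0,0,0],"slide":[-0.0007,0,0],"fingers":-1},{"turn":[0,0,0],"slide":[-0.0007,0,0.0005],"fingers":-1},{"turn":[0,0,0],"slide":[-0.0007,0,0.001],"fingers":-1},{"turn":[0,0,0],"slide":[-0.0007,0,0.0013],"fingers":-1},{"turn":[0,0,0],"slide":[-0.0007,0,0.0013],"fingers":-1}]';python3 -m crank '[{"turn":[0,0,0],"slide":[0,0,0],"fingers":-1},{"turn":[0,0,0],"slide":[0,0,0],"fingers":-1}]';python3 -c "
from h import *
go(.6174,.0004,.0612,-1.448)"
```

```text
t: 37.6
eef_pos: [0.6174, 0.0003, 0.0607]
ee_rot: [3.142, -0.0, -1.449]
force: [-0.1, 1.5, -1.7]
width: 0.0359
t: 37.77
eef_pos: [0.6174, 0.0003, 0.0607]
ee_rot: [3.142, 0.0, -1.449]
force: [0.2, -0.3, -2.9]
width: 0.0356
pos [0.6174 0.0003 0.0607] rot [ 3.1415  0.     -1.4486] t 37.77 w 0.0356 F [ 0.2 -0.3 -2.9]
slide [-0.0002, -0.0001, -0.001] turn [1e-05, 0.0, -9e-05] dist 0.0 rows 1
```

```bash
python3 -m crank '[{"turn":[0,0,0],"slide":[0,0,0.0006],"fingers":-1},{"turn":[0,0,0],"slide":[0,0,0.0012],"fingers":-1},{"turn":[0,0,0],"slide":[0,0,0.0018],"fingers":-1},{"turn":[0,0,0],"slide":[0,0,0.0018],"fingers":-1},{"turn":[0,0,0],"slide":[0,0,0.0018],"fingers":-1}]'
```

```text
t: 38.18
eef_pos: [0.6175, 0.0003, 0.0606]
ee_rot: [-3.141, -0.0, -1.448]
force: [-2.5, 0.0, 5.3]
width: 0.0357
```

Contact. Release and rise.

```bash
python3 -m crank '[{"turn":[0,0,0],"slide":[0,0,0],"fingers":-0.1},{"turn":[0,0,0],"slide":[0,0,0],"fingers":0},{"turn":[0,0,0],"slide":[0,0,0],"fingers":0.2},{"turn":[0,0,0],"slide":[0,0,0],"fingers":0.4},{"turn":[0,0,0],"slide":[0,0,0],"fingers":0.6}]';  python3 -m crank '[{"turn":[0,0,0],"slide":[0,0,0],"fingers":0.8},{"turn":[0,0,0],"slide":[0,0,-0.02],"fingers":0.8},{"turn":[0,0,0],"slide":[0,0,-0.07],"fingers":0.8},{"turn":[0,0,0],"slide":[0,0,-0.13],"fingers":0.8},{"turn":[0,0,0],"slide":[0,0,-0.19],"fingers":0.8}]'; python3 -m crank '[{"turn":[0,0,0],"slide":[0,0,-0.05],"fingers":0.8},{"turn":[0,0,0],"slide":[0,0,-0.07],"fingers":0.8},{"turn":[0,0,0],"slide":[-0.05,0,-0.08],"fingers":0.8},{"turn":[0,0,0],"slide":[-0.12,0,-0.08],"fingers":0.8},{"turn":[0,0,0],"slide":[-0.17,0,-0.08],"fingers":0.8}]';python3 -m crank '[{"turn":[0,0,0],"slide":[0,0,0],"fingers":0.8},{"turn":[0,0,0],"slide":[0,0,0],"fingers":0.8},{"turn":[0,0,0],"slide":[0,0,0],"fingers":0.8},{"turn":[0,0,0],"slide":[0,0,0],"fingers":0.8}]'; python3 -c "
from h import *
import pickle
go(.4642,.4156,.19,-1.448)
c=get_calibration('wrist');pickle.dump(c,open('w16.pkl','wb'))
f=grab_frame('wrist');cv2.imwrite('pics/w16.png',f[:,:,::-1]);cv2.imwrite('pics/w16d.png',cv2.resize(f[30:150,260:370,::-1],None,fx=5,fy=5,interpolation=cv2.INTER_CUBIC))
"
```

```text
t: 38.6
eef_pos: [0.6174, 0.0003, 0.0597]
ee_rot: [3.142, -0.0, -1.449]
force: [-0.5, 0.4, -0.3]
width: 0.0585
t: 39.02
eef_pos: [0.617, 0.0001, 0.1562]
ee_rot: [3.14, -0.0, -1.448]
force: [0.4, 1.1, -0.2]
width: 0.0786
t: 39.43
eef_pos: [0.607, 0.086, 0.1961]
ee_rot: [-3.14, 0.001, -1.45]
force: [-0.2, 0.9, 0.1]
width: 0.0788
t: 39.77
eef_pos: [0.607, 0.084, 0.1949]
ee_rot: [3.141, -0.0, -1.449]
force: [-0.3, 0.5, 0.5]
width: 0.079
pos [0.607  0.084  0.1949] rot [ 3.1414 -0.0001 -1.4491] t 39.77 w 0.079 F [-0.3  0.5  0.5]
slide [-0.6929, 0.2029, 0.0097] turn [3e-05, -2e-05, -0.00017] dist 0.361 rows 9
```

View pics/w16.png

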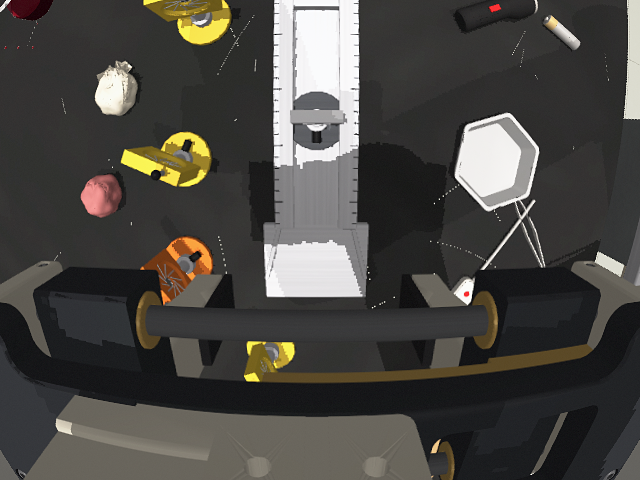

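View pics/w16d.png

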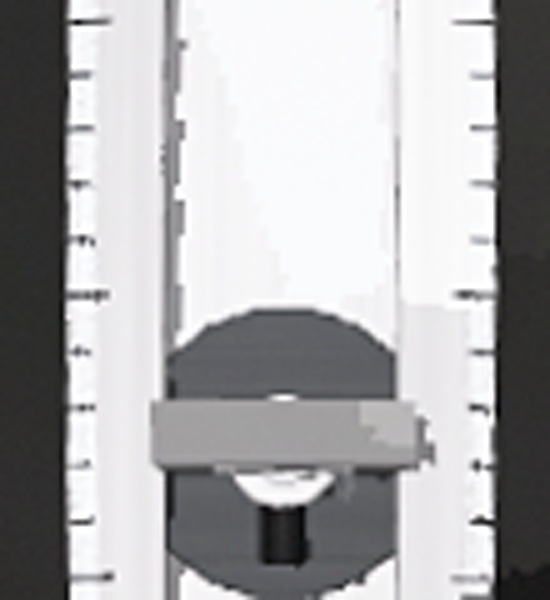

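```bash
python3 -c "
from h import *
import pickle
c=pickle.load(open('w16.pkl','rb'))
D=lambda x,y,z:wplane(260+(x-2)/5,30+(y-2)/5,z,c)[:2]
q=np.array([D(151,402,.098),D(417,402,.098),D(417,466,.098),D(151,466,.098)]);print(q.mean(0));v=q[0]+q[3]-q[1]-q[2];print(np.arctan2(v[1],v[0]))
print([np.linalg.norm(q[i]-q[i-1]).round(4) for i in range(4)])
print((D(67,295,.028)+D(496,295,.028))/2,'maj')
c=pickle.load(open('w2.pkl','rb'))
D=lambda x,y,z:wplane(270+(x-2.5)/6,55+(y-2.5)/6,z,c)[:2]
print((D(73,378,.028)+D(472,378,.028))/2,'maj before')
"

```

```text
[0.6165 0.0011]
0.12246981366403407
[np.float64(0.0088), np.float64(0.036), np.float64(0.0088), np.float64(0.0361)]
[ 0.6204 -0.0268] maj
[ 0.6204 -0.0268] maj before
```

The slit is back within 0.6 mm and square (0.1225 rad). Now the iris.

```bash
python3 -m crank '[{"turn":[0,0,0],"slide":[-0.04,0.012,0],"fingers":0.9},{"turn":[0,0,0],"slide":[-0.11,0.032,0],"fingers":0.9},{"turn":[0,0,0],"slide":[-0.19,0.056,0],"fingers":0.9},{"turn":[0,0,0],"slide":[-0.27,0.079,0],"fingers":0.9},{"turn":[0,0,0],"slide":[-0.35,0.102,0],"fingers":0.9}]'; python3 -m crank '[{"turn":[0,0,0],"slide":[-0.08,0.023,0],"fingers":0.9},{"turn":[0,0,0],"slide":[-0.16,0.047,0],"fingers":0.9},{"turn":[0,0,0],"slide":[-0.24,0.07,0],"fingers":0.9},{"turn":[0,0,0],"slide":[-0.3,0.088,0],"fingers":0.9},{"turn":[0,0,0],"slide":[-0.343,0.101,0],"fingers":0.9}]'; python3 -m crank '[{"turn":[0,0,0],"slide":[0,0,0],"fingers":0.9},{"turn":[0,0,0],"slide":[0,0,0],"fingers":0.9},{"turn":[0,0,0],"slide":[0,0,0],"fingers":0.9},{"turn":[0,0,0],"slide":[0,0,0],"fingers":0.9}]';python3 -c "
from h import *
go(.4642,.4156,.105,-1.448)"
```

```text
t: 40.23
eef_pos: [0.5346, 0.2526, 0.195]
ee_rot: [-3.141, 0.0, -1.451]
force: [0.2, -0.1, -0.4]
width: 0.083
t: 40.65
eef_pos: [0.4632, 0.4182, 0.1948]
ee_rot: [-3.141, 0.0, -1.448]
force: [0.5, -0.2, -0.6]
width: 0.0831
t: 40.98
eef_pos: [0.4647, 0.415, 0.1948]
ee_rot: [3.141, -0.0, -1.45]
force: [0.6, -0.5, -0.8]
width: 0.0835
pos [0.4647 0.415  0.1948] rot [ 3.1415 -0.0003 -1.45  ] t 40.98 w 0.0835 F [ 0.6 -0.5 -0.8]
slide [-0.0013, 0.0008, 0.1796] turn [2e-05, -4e-05, -0.00031] dist 0.09 rows 3
```

```bash
python3 -m crank '[{"turn":[0,0,-0.00015],"slide":[-0.0008,0.0004,0.03],"fingers":0.9},{"turn":[0,0,-0.00015],"slide":[-0.0008,0.0004,0.07],"fingers":0.9},{"turn":[0,0,-0.00015],"slide":[-0.0008,0.0004,0.12],"fingers":0.9},{"turn":[0,0,-0.00015],"slide":[-0.0008,0.0004,0.16],"fingers":0.9},{"turn":[0,0,-0.00015],"slide":[-0.0008,0.0004,0.18],"fingers":0.9}]'; python3 -m crank '[{"turn":[0,0,0],"slide":[0,0,0],"fingers":0.9},{"turn":[0,0,0],"slide":[0,0,0],"fingers":0.9},{"turn":[0,0,0],"slide":[0,0,0],"fingers":0.9},{"turn":[0,0,0],"slide":[0,0,0],"fingers":0.9},{"turn":[0,0,0],"slide":[0,0,0],"fingers":0.9}]';python3 -c "
from h import *
go(.4642,.4156,.0529,-1.448)
f=grab_frame('wrist');cv2.imwrite('pics/w17.png',f[:,:,::-1])"
```

```text
t: 41.4
eef_pos: [0.4636, 0.4143, 0.1024]
ee_rot: [3.139, -0.002, -1.45]
force: [0.6, -1.3, 0.4]
width: 0.0834
t: 41.82
eef_pos: [0.4643, 0.4171, 0.1062]
ee_rot: [-3.14, 0.002, -1.448]
force: [-0.1, -0.0, 0.5]
width: 0.0837
pos [0.4643 0.4171 0.1062] rot [-3.1402  0.0016 -1.4476] t 41.82 w 0.0837 F [-0.1 -0.   0.5]
slide [0.0032, 0.0007, 0.1065] turn [-0.00022, 0.00025, 6e-05] dist 0.053 rows 2
```

View pics/w17.png

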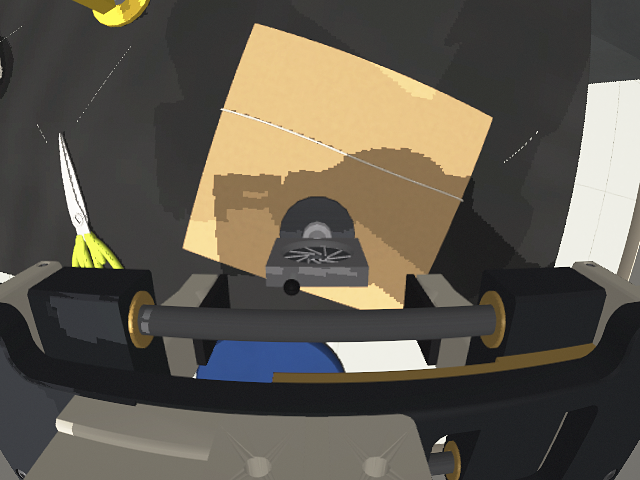

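```bash
python3 -m crank '[{"turn":[0,0,0],"slide":[0.002,0,0.02],"fingers":0.9},{"turn":[0,0,0],"slide":[0.002,0,0.05],"fingers":0.9},{"turn":[0,0,0],"slide":[0.002,0,0.08],"fingers":0.8},{"turn":[0,0,0],"slide":[0.002,0,0.097],"fingers":0.7},{"turn":[0,0,0],"slide":[0.002,0,0.104],"fingers":0.6}]'; python3 -m crank '[{"turn":[0,0,0],"slide":[0,0,0],"fingers":0.5},{"turn":[0,0,0],"slide":[0,0,0],"fingers":0.4},{"turn":[0,0,0],"slide":[0,0,0],"fingers":0.35},{"turn":[0,0,0],"slide":[0,0,0],"fingers":0.35},{"turn":[0,0,0],"slide":[0,0,0],"fingers":0.35}]'; python3 -m crank '[{"turn":[0,0,0],"slide":[0,0,0],"fingers":0.35},{"turn":[0,0,0],"slide":[0,0,0],"fingers":0.35},{"turn":[0,0,0],"slide":[0,0,0],"fingers":0.35}]';  python3 -c "
from h import *
go(.4642,.4155,.0529,-1.448)"
```

```text
t: 42.28
eef_pos: [0.4632, 0.4147, 0.0509]
ee_rot: [3.14, -0.002, -1.448]
force: [-0.4, -0.5, -0.2]
width: 0.073
t: 42.7
eef_pos: [0.4641, 0.4159, 0.0535]
ee_rot: [-3.141, 0.001, -1.448]
force: [0.4, -0.2, 0.1]
width: 0.0594
t: 42.95
eef_pos: [0.4639, 0.4157, 0.053]
ee_rot: [-3.141, 0.0, -1.448]
force: [-0.2, 0.4, 0.0]
width: 0.0591
pos [0.4639 0.4157 0.053 ] rot [-3.1415  0.0002 -1.4475] t 42.95 w 0.0591 F [-0.2  0.4  0. ]
slide [0.0004, -0.0005, 0.0002] turn [-2e-05, 3e-05, 7e-05] dist 0.0 rows 1
```

```bash
python3 -m crank '[{"turn":[0,0,0.00007],"slide":[0.0003,0,0],"fingers":0.25},{"turn":[0,0,0.00007],"slide":[0.0003,0,0],"fingers":0.2},{"turn":[0,0,0.00007],"slide":[0.0003,0,0],"fingers":0.15},{"turn":[0,0,0.00007],"slide":[0.0003,0,0],"fingers":0.1},{"turn":[0,0,0.00007],"slide":[0.0003,0,0],"fingers":0}]' 15; python3 -m crank '[{"turn":[0,0,0],"slide":[0,0,0],"fingers":-0.5},{"turn":[0,0,0],"slide":[0,0,0],"fingers":-1},{"turn":[0,0,0],"slide":[0,0,0],"fingers":-1},{"turn":[0,0,0],"slide":[0,0,0],"fingers":-1},{"turn":[0,0,0],"slide":[0,0,0],"fingers":-1}]' 20;  python3 -m crank '[{"turn":[0,0,0],"slide":[0,0,-0.02],"fingers":-1},{"turn":[0,0,0],"slide":[0,0,-0.07],"fingers":-1},{"turn":[0,0,0],"slide":[0,0,-0.13],"fingers":-1},{"turn":[0,0,0],"slide":[0,0,-0.2],"fingers":-1},{"turn":[0,0,0],"slide":[0,0,-0.26],"fingers":-1}]'; python3 -c "
from h import *
go(.6000,.1405,.184,-1.448)"
```

```text
t: 43.37
eef_pos: [0.4641, 0.4156, 0.0529]
ee_rot: [-3.141, 0.0, -1.448]
force: [1.3, 0.6, 0.1]
width: 0.0521
t: 43.78
eef_pos: [0.4641, 0.4156, 0.0529]
ee_rot: [-3.141, 0.0, -1.448]
force: [2.4, 0.7, 1.0]
width: 0.0519
t: 44.2
eef_pos: [0.4635, 0.4149, 0.185]
ee_rot: [3.141, -0.001, -1.448]
force: [0.4, -0.1, -2.0]
width: 0.052
pos [0.4635 0.4149 0.185 ] rot [ 3.141  -0.0005 -1.448 ] t 44.2 w 0.052 F [ 0.4 -0.1 -2. ]
slide [0.5782, -0.2038, 0.0022] turn [9e-05, -8e-05, 0.0] dist 0.307 rows 8
```

```bash
python3 -m crank '[{"turn":[0,0,0],"slide":[0.03,-0.011,0],"fingers":-1},{"turn":[0,0,0],"slide":[0.09,-0.032,0],"fingers":-1},{"turn":[0,0,0],"slide":[0.15,-0.053,0],"fingers":-1},{"turn":[0,0,0],"slide":[0.22,-0.077,0],"fingers":-1},{"turn":[0,0,0],"slide":[0.29,-0.102,0],"fingers":-1}]'; python3 -m crank '[{"turn":[0,0,0],"slide":[0.07,-0.025,0],"fingers":-1},{"turn":[0,0,0],"slide":[0.14,-0.049,0],"fingers":-1},{"turn":[0,0,0],"slide":[0.21,-0.074,0],"fingers":-1},{"turn":[0,0,0],"slide":[0.26,-0.092,0],"fingers":-1},{"turn":[0,0,0],"slide":[0.2875,-0.1018,0],"fingers":-1}]'; python3 -m crank '[{"turn":[0,0,0],"slide":[0,0,0],"fingers":-1},{"turn":[0,0,0],"slide":[0,0,0],"fingers":-1},{"turn":[0,0,0],"slide":[0,0,0],"fingers":-1},{"turn":[0,0,0],"slide":[0,0,0],"fingers":-1}]'; python3 -c "
from h import *
go(.6000,.1404,.0635,-1.448)"
```

```text
t: 44.62
eef_pos: [0.5319, 0.2762, 0.183]
ee_rot: [3.141, -0.0, -1.447]
force: [0.6, 0.5, -1.5]
width: 0.0515
t: 45.03
eef_pos: [0.6007, 0.1382, 0.1827]
ee_rot: [3.14, -0.0, -1.45]
force: [-0.2, 0.4, -1.7]
width: 0.052
t: 45.37
eef_pos: [0.5999, 0.1424, 0.1828]
ee_rot: [3.141, 0.0, -1.447]
force: [-0.6, -0.1, -1.7]
width: 0.0519
pos [0.5999 0.1424 0.1828] rot [ 3.1414  0.0002 -1.4469] t 45.37 w 0.0519 F [-0.6 -0.1 -1.7]
slide [0.004, 0.0002, 0.2387] turn [4e-05, 3e-05, 0.00017] dist 0.119 rows 3
```

```bash
python3 -m crank '[{"turn":[0,0,0],"slide":[0.0025,0,0.04],"fingers":-1},{"turn":[0,0,0],"slide":[0.0025,0,0.09],"fingers":-1},{"turn":[0,0,0],"slide":[0.0025,0,0.14],"fingers":-1},{"turn":[0,0,0],"slide":[0.0025,0,0.18],"fingers":-1},{"turn":[0,0,0],"slide":[0.0025,0,0.21],"fingers":-1}]'; python3 -m crank '[{"turn":[0,0,0],"slide":[0,0,0.015],"fingers":-1},{"turn":[0,0,0],"slide":[0,0,0.025],"fingers":-1},{"turn":[0,0,0],"slide":[0,0,0.029],"fingers":-1},{"turn":[0,0,0],"slide":[0,0,0.029],"fingers":-1},{"turn":[0,0,0],"slide":[0,0,0.029],"fingers":-1}]'; python3 -m crank '[{"turn":[0,0,0],"slide":[0,0,0],"fingers":-1},{"turn":[0,0,0],"slide":[0,0,0],"fingers":-1},{"turn":[0,0,0],"slide":[0,0,0],"fingers":-1},{"turn":[0,0,0],"slide":[0,0,0],"fingers":-1}]'; python3 -c "
from h import *
go(.6086,.0696,.0630,-1.448)
f=grab_frame('wrist');cv2.imwrite('pics/w18.png',f[:,:,::-1])"
```

```text
t: 45.78
eef_pos: [0.5993, 0.141, 0.0759]
ee_rot: [3.14, -0.0, -1.446]
force: [-0.6, -0.4, -2.6]
width: 0.0519
t: 46.2
eef_pos: [0.6011, 0.1406, 0.0643]
ee_rot: [-3.14, 0.0, -1.448]
force: [-0.1, 0.4, -1.6]
width: 0.0517
t: 46.53
eef_pos: [0.6007, 0.1401, 0.0637]
ee_rot: [-3.141, 0.0, -1.448]
force: [-0.7, -0.8, -2.0]
width: 0.052
pos [0.6007 0.1401 0.0637] rot [-3.141   0.0002 -1.4482] t 46.53 w 0.052 F [-0.7 -0.8 -2. ]
slide [0.1419, 0.0017, 0.0014] turn [-9e-05, 4e-05, -3e-05] dist 0.071 rows 2
```

View pics/w18.png

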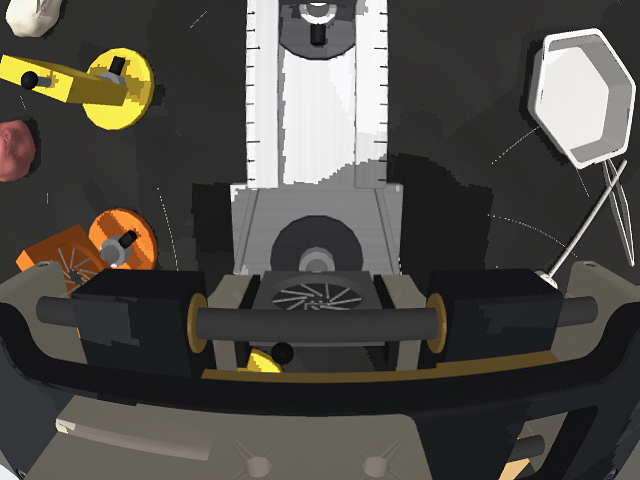

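```bash
python3 -m crank '[{"turn":[0,0,0],"slide":[0.01,0.001,0.001],"fingers":-1},{"turn":[0,0,0],"slide":[0.025,0.001,0.001],"fingers":-1},{"turn":[0,0,0],"slide":[0.045,0.001,0.001],"fingers":-1},{"turn":[0,0,0],"slide":[0.065,0.001,0.001],"fingers":-1},{"turn":[0,0,0],"slide":[0.085,0.001,0.001],"fingers":-1}]'; python3 -m crank '[{"turn":[0,0,0],"slide":[0.02,0,0],"fingers":-1},{"turn":[0,0,0],"slide":[0.037,0,0],"fingers":-1},{"turn":[0,0,0],"slide":[0.049,0,0],"fingers":-1},{"turn":[0,0,0],"slide":[0.055,0,0],"fingers":-1},{"turn":[0,0,0],"slide":[0.057,0,0],"fingers":-1}]';python3 -m crank '[{"turn":[0,0,0],"slide":[0,0,0],"fingers":-1},{"turn":[0,0,0],"slide":[0,0,0],"fingers":-1},{"turn":[0,0,0],"slide":[0,0,0],"fingers":-1},{"turn":[0,0,0],"slide":[0,0,0],"fingers":-1}]'; python3 -c "
from h import *
go(.6086,.0695,.061,-1.448)"
```

```text
t: 47.0
eef_pos: [0.6053, 0.0965, 0.0628]
ee_rot: [3.141, -0.0, -1.448]
force: [-0.3, 0.0, -1.3]
width: 0.052
t: 47.42
eef_pos: [0.6088, 0.0689, 0.0628]
ee_rot: [3.141, -0.0, -1.449]
force: [1.1, 0.3, -1.2]
width: 0.0517
t: 47.75
eef_pos: [0.6088, 0.07, 0.0628]
ee_rot: [-3.142, 0.0, -1.447]
force: [0.0, -0.9, -2.2]
width: 0.0517
pos [0.6088 0.07   0.0628] rot [-3.1415  0.0001 -1.4475] t 47.75 w 0.0517 F [ 0.  -0.9 -2.2]
slide [0.001, 0.0005, 0.0037] turn [-1e-05, 1e-05, 8e-05] dist 0.002 rows 1
```

```bash
python3 -m crank '[{"turn":[0,0,0],"slide":[0.0004,0,0.001],"fingers":-1},{"turn":[0,0,0],"slide":[0.0004,0,0.0025],"fingers":-1},{"turn":[0,0,0],"slide":[0.0004,0,0.004],"fingers":-1},{"turn":[0,0,0],"slide":[0.0004,0,0.004],"fingers":-1},{"turn":[0,0,0],"slide":[0.0004,0,0.004],"fingers":-1}]';python3 -m crank '[{"turn":[0,0,0],"slide":[0,0,0],"fingers":-1},{"turn":[0,0,0],"slide":[0,0,0],"fingers":-1},{"turn":[0,0,0],"slide":[0,0,0],"fingers":-1},{"turn":[0,0,0],"slide":[0,0,0],"fingers":-1}]';python3 -c "
from h import *
go(.6086,.0694,.0605,-1.448)"
```

```text
t: 48.17
eef_pos: [0.6087, 0.0694, 0.0607]
ee_rot: [3.141, -0.0, -1.448]
force: [-0.5, 0.3, -3.1]
width: 0.0519
t: 48.5
eef_pos: [0.6088, 0.0694, 0.0608]
ee_rot: [-3.142, 0.0, -1.448]
force: [0.5, 0.4, -1.0]
width: 0.0515
pos [0.6088 0.0694 0.0608] rot [-3.1415  0.     -1.448 ] t 48.5 w 0.0515 F [ 0.5  0.4 -1. ]
slide [-0.0001, 0.0004, 0.0007] turn [-1e-05, 0.0, -0.0] dist 0.0 rows 1
```

```bash
python3 -m crank '[{"turn":[0,0,0],"slide":[0,0.0003,0.0006],"fingers":-1},{"turn":[0,0,0],"slide":[0,0.0003,0.0012],"fingers":-1},{"turn":[0,0,0],"slide":[0,0.0003,0.0018],"fingers":-1},{"turn":[0,0,0],"slide":[0,0.0003,0.0018],"fingers":-1},{"turn":[0,0,0],"slide":[0,0.0003,0.0018],"fingers":-1}]'
```

```text
t: 48.92
eef_pos: [0.6087, 0.0694, 0.0604]
ee_rot: [-3.141, -0.0, -1.448]
force: [-2.7, 0.9, 5.4]
width: 0.0519
```

Contact at the original pose. Release and rise straight up, then look.

```bash
python3 -m crank '[{"turn":[0,0,0],"slide":[0,0,0],"fingers":0.25},{"turn":[0,0,0],"slide":[0,0,0],"fingers":0.35},{"turn":[0,0,0],"slide":[0,0,0],"fingers":0.5},{"turn":[0,0,0],"slide":[0,0,0],"fingers":0.7},{"turn":[0,0,0],"slide":[0,0,0],"fingers":0.8}]';  python3 -m crank '[{"turn":[0,0,0],"slide":[0,0,0],"fingers":0.8},{"turn":[0,0,0],"slide":[0,0,-0.02],"fingers":0.8},{"turn":[0,0,0],"slide":[0,0,-0.07],"fingers":0.8},{"turn":[0,0,0],"slide":[0,0,-0.13],"fingers":0.8},{"turn":[0,0,0],"slide":[0,0,-0.2],"fingers":0.8}]'; python3 -m crank '[{"turn":[0,0,0],"slide":[0,0,-0.07],"fingers":0.8},{"turn":[0,0,0],"slide":[0,0,-0.14],"fingers":0.8},{"turn":[0,0,0],"slide":[0,0,-0.2],"fingers":0.8},{"turn":[0,0,0],"slide":[0,0,-0.25],"fingers":0.8},{"turn":[0,0,0],"slide":[0,0,-0.26],"fingers":0.8}]';python3 -m crank '[{"turn":[0,0,0],"slide":[0,0,0],"fingers":0.8},{"turn":[0,0,0],"slide":[0,0,0],"fingers":0.8},{"turn":[0,0,0],"slide":[0,0,0],"fingers":0.8},{"turn":[0,0,0],"slide":[0,0,0],"fingers":0.8},{"turn":[0,0,0],"slide":[0,0,0],"fingers":0.8}]'; python3 -c "
from h import *
import pickle
go(.6,.0,.29,-1.448)
c=get_calibration('wrist');pickle.dump(c,open('w19.pkl','wb'))
f=grab_frame('wrist');cv2.imwrite('pics/w19.png',f[:,:,::-1]);cv2.imwrite('pics/w19e.png',cv2.resize(f[130:230,270:360,::-1],None,fx=6,fy=6,interpolation=cv2.INTER_CUBIC))
f=grab_frame('scene');cv2.imwrite('pics/s19.png',f[:,:,::-1])"
```

```text
t: 49.33
eef_pos: [0.6087, 0.0693, 0.0598]
ee_rot: [3.142, -0.0, -1.448]
force: [-0.2, -0.5, -0.4]
width: 0.0739
t: 49.75
eef_pos: [0.6077, 0.069, 0.1605]
ee_rot: [3.139, -0.001, -1.448]
force: [1.0, 0.1, 0.0]
width: 0.0789
t: 50.17
eef_pos: [0.6104, 0.0694, 0.2965]
ee_rot: [-3.133, 0.001, -1.448]
force: [-0.6, 0.6, 0.6]
width: 0.0791
t: 50.58
eef_pos: [0.6082, 0.0692, 0.2887]
ee_rot: [3.139, -0.001, -1.448]
force: [-0.4, -0.3, -0.6]
width: 0.0792
pos [0.6082 0.0692 0.2887] rot [ 3.1395 -0.0005 -1.4481] t 50.58 w 0.0792 F [-0.4 -0.3 -0.6]
slide [0.1354, 0.0333, -0.0025] turn [0.00033, -9e-05, -1e-05] dist 0.07 rows 2
```

View pics/w19e.png

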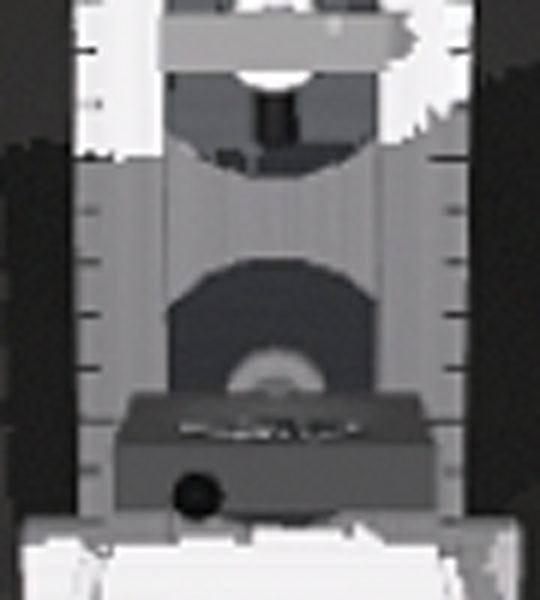

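View pics/s19.png

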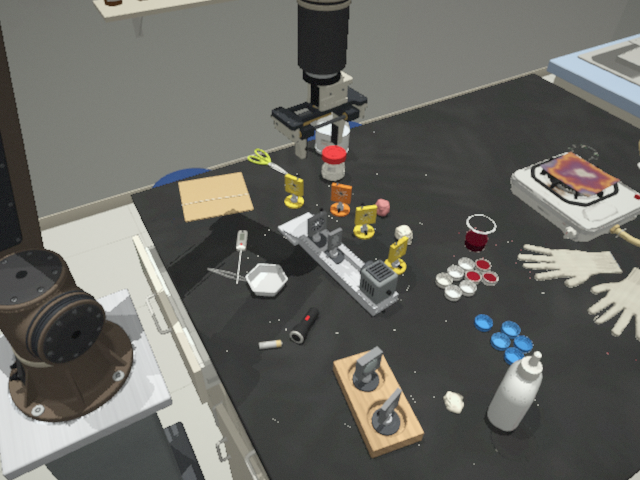

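```bash
python3 -c "
from h import *
import pickle
c=pickle.load(open('w19.pkl','rb'))
E=lambda x,y,z:wplane(270+(x-2.5)/6,130+(y-2.5)/6,z,c)[:2]
z=.098
for n,q in {'iris':[E(116,443,z),E(433,443,z),E(436,512,z),E(114,512,z)],'slit':[E(161,15,z),E(389,15,z),E(389,71,z),E(160,71,z)]}.items():
    q=np.array(q);v=q[0]+q[3]-q[1]-q[2];print(n,q.mean(0),np.arctan2(v[1],v[0]),[np.linalg.norm(q[i]-q[i-1]).round(4) for i in range(4)])
a=cv2.imread('pics/scene0.png').astype(int);b=cv2.imread('pics/s19.png').astype(int)
for n,(x0,y0,x1,y1) in dict(torch=(285,300,322,348),dish=(240,258,292,302)).items(): print(n,np.abs(a-b)[y0:y1,x0:x1].mean())
"

```

```text
iris [0.6081 0.0696] 0.12287375210921812 [np.float64(0.0113), np.float64(0.0505), np.float64(0.0113), np.float64(0.0517)]
slit [0.6166 0.001 ] 0.12292035024756237 [np.float64(0.0088), np.float64(0.0353), np.float64(0.0088), np.float64(0.0355)]
torch 2.6799924924924925
dish 9.823426573426573
```

```bash
python3 -c "
from h import *
a=cv2.imread('pics/scene0.png');b=cv2.imread('pics/s19.png')
cv2.imwrite('pics/cmp.png',cv2.resize(np.hstack([a[250:350,230:330],b[250:350,230:330]]),None,fx=4,fy=4))
for i in (a,b):
    m=(i[255:305,238:295].min(2)>110).astype(np.uint8);M=cv2.moments(m,True);print(M['m00'],M['m10']/M['m00'],M['m01']/M['m00'])
"
```

```text
1115.0 26.404484304932737 22.7542600896861
1102.0 26.15426497277677 22.911070780399275
```

View pics/cmp.png

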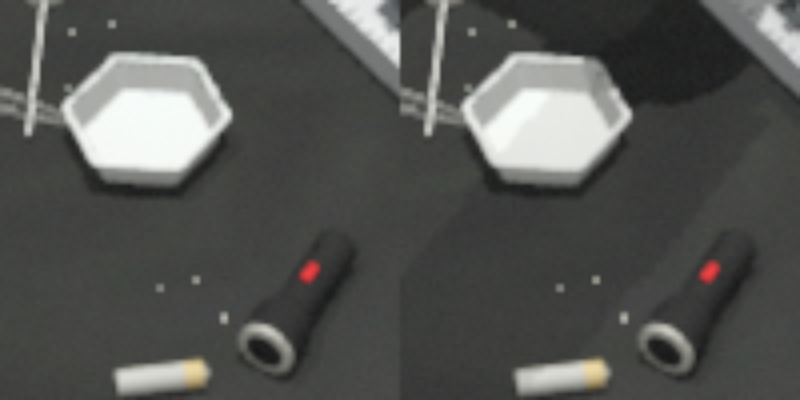

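Only a shadow differs: dish and torch have not moved. Everything is in place and the gripper is clear, so I hand in.

```bash
python3 -c "
from h import *
print(job_done(), get_state()['t'])"
```

```text
the job is handed in; nothing more can be done
the job is handed in; nothing more can be done
```

The bench is set up as asked, and I handed the job in at about 51 s, well inside the 134 s limit.

**What I did**
1. I slid the iris and then the slit out at the loading end and stood both on the cardboard.
2. I slid the lens holder out and set it in the empty well. It touched the floor at the expected height, and the pictures show it upright.
3. I slid the slit and then the iris back to the poses where I had first gripped them.

**Last checks**

| Check | Result |
|---|---|
| Slit position | (0.6166, 0.0010) m, was (0.6166, 0.0005) m |
| Iris position | (0.6081, 0.0696) m, was (0.6085, 0.0697) m |
| Both frames square to the bench | 0.123 rad, rail at 0.122 rad |
| Largest wrist force read | about 8 N, when setting holders down |

- **Torch and dish:** they show no movement. The dish area did differ in brightness between the first and last pictures. A side-by-side view showed this was only the arm's shadow, and the dish's centre shifted by less than 0.3 pixel.
- **Look-alikes:** I did not touch any of them.
- **Disagreement:** the top and wrist cameras differed by about 4–5 mm on the well's centre. I went by the wrist view, and the foot fitted within the well's 9 mm clearance.

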